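Measure a book on the measuring board

TASK

Take the width of the large off-white book on the wooden measuring board, so that its storage box can be made: push the book flat along the board into the corner until it lies flush against both metal fences, and slide the measuring jaw along its rail until it rests against the book's free side edge. The book must stay lying flat the whole time, pushed with the fingers and never lifted or tipped up. Leave the other things on the bench where they are.

Things in the scene. Friction and masses are not known exactly. Their poses are not given: they have to be found in the camera images.
- gauge: measuring board, fixed: light wooden base 330 (x) by 430 (y) by 10 mm, varnished. Origin: centre of its underside; x points away from the robot, y left, z up. Two aluminium fences, 22 mm high above the base, smooth and slippery, form an inside corner at the rear left: rear fence face at x = +125 mm along the whole board, left fence face at y = +185 mm, from x = -126 mm to the rear fence. Other sides open
- board_corner (a point): inside corner of the two fences at the surface of the base (10 mm above the bench), axes as the board: the rear fence's face is its plane x = 0, the left fence's face its plane y = 0; the book goes to negative x and y of it
- grey_book: large off-white closed book, loose, flat on the base, 0.13 to 0.28 kg; 224 (own x) by 218 (own y) by 16 mm thick. Origin: centre of its underside. Own -x is the spine, facing the left fence; own +x the fore edge, facing the jaw; own +y faces the rear fence. Starts up to 0.12 rad out of square, its centre 25 to 50 mm short of home towards the robot and 25 to 45 mm to the right
- book_corner (a point): rear left corner of the book (spine end of the rear edge) at its underside; meets board_corner when the book is home
- fore_edge (a point): middle of the book's fore edge (own +x, its right side, towards the jaw), 8 mm above its underside. The edge is two 2 mm cover boards with the pages 1 to 3 mm back between them, as on the near and rear edges
- near_edge (a point): middle of the book's near edge (own -y, the side towards the robot), 8 mm above its underside. A hard push at the middle of an edge with one finger can jam an askew book on its leading corner; pushing its lagging half, or with two fingertips well apart, squares it
- jaw (a joint): travel of the measuring jaw along the rear fence (m): 0 fully open at the right; grows as it slides left (board +y) to the book, at most 0.25. Starts at 0 to 0.015; about 0.111 when it meets the book lying home. About 1.5 N of friction; it stays where it is left
- jaw_face (a point): on the jaw's left (measuring) face, 110 mm in front of the rear fence, 12 mm above the base; axes as the board. The jaw is a dark steel blade square to the rail, 14 mm thick (y), from the rear fence 181 mm towards the robot, 2 to 22 mm above the base; its saddle, 46 mm long and 29 mm above the base, rides on the rear fence to the right of this face
- jaw_back (a point): on the jaw's right (outer) face, 150 mm in front of the rear fence and 31 mm behind the blade's free end, 12 mm above the base: a good place to push the jaw to the left
- bone_folder: bone folder, 152 x 21 x 4 mm, lying on the bench in front of the board; leave alone
- beeswax: puck of beeswax, 38 mm across, 12 mm high, in front of the board; leave alone
- linen_tape: roll of tape, 66 mm across, 19 mm high, at the left in front of the board; leave alone
- thread_spool: white spool of cotton thread, 54 mm across, 62 mm high, to the left of the board; leave alone
- tape_measure: round spring tape measure, 51 x 66 x 19 mm, at the right in front of the board; leave alone
- pill_bottle: white screw-cap pot, 55 mm across, 78 mm high, to the right of the board; leave alone

How it is judged (in metres and radians):
At the end, for the whole second after the job is handed in: The book lies flat in the corner, at most 3 mm from each fence and within 0.02 rad of square, and the jaw's measuring face is at most 3 mm from the book's fore edge; all at rest (distance between book_corner and board_corner below 0.006 m and x of book_corner in the frame of board_corner above -0.003 m and y of book_corner in the frame of board_corner above -0.003 m and angle between the y axis of grey_book and the x axis of gauge, either way round below 0.02 rad and y of fore_edge in the frame of jaw_face below 0.003 m and z of book_corner in the frame of board_corner below 0.003 m and angle between grey_book's own z axis and vertical below 0.03 rad and linear speed of grey_book below 0.01 m/s and velocity of joint jaw below 0.01 m/s); the robot touches nothing.
It fails at once if the book is lifted off the board (z of book_corner in the frame of board_corner above 0.012 m).
It fails at once if the book is lifted or tipped up (z of any of near_edge, fore_edge in the frame of board_corner above 0.02 m or angle between grey_book's own z axis and vertical above 0.1 rad).
It fails at once if another thing on the bench is pushed away, lifted or knocked over (distance of any of bone_folder, beeswax, linen_tape, thread_spool, tape_measure, pill_bottle from where it was at the start of the episode above 0.02 m).
It also fails if it takes over 58 s, if anything falls off the work surface, if the arm or the gripper's body presses on something with over 40 N, if the wrist force passes 120 N, or if a joint passes its speed limit or range.

ROBOT

A 6-joint arm with a two-finger parallel gripper is mounted at the origin on the work surface; the furniture and walls round the work are solid. World frame = base frame: x ahead of the robot, y to its left, z up, the work surface at z = 0. Lengths are in m, angles in degrees, forces in N, time in s.
With the tool pointing down it reaches from about 0.3 to 0.875 m from the base axis. Payload 4.2 kg.
Tool frame: the origin (TCP) lies between the finger pads; the fingertips stand 17 mm ahead of it and the grasp point (between the pads) lies 2 mm behind it (manip.tip_extent is the distance from the TCP to the fingertips, in m); x points along the fingers, y is the direction in which the jaws open and shut, and the axes are right-handed (so a half turn about x gives the same grasp; the last joint's range is limited). The gripper opens to 85 mm and grips with 20 to 120 N. Pads are 22 mm wide; open, the fingers measure 114 mm over their backs; the gripper's body (76 mm by 85 mm) begins 54 mm behind the grasp point. The pads swing forward as they close: fully open they stand 13 mm farther back than shut.
Start: joints at [-71.276, 18.312, 89.639, -0, 72.044, -1.146], TCP at [0.195, -0.541, 0.228] pointing down, gripper open.
Joint ranges: [-177.97, 177.97], [-48.28, 115.42], [12.27, 149.76], [-77.06, 257.06], [2.81, 150.46], [-146.56, 146.56]. Speed limits (degrees/s): [147.25, 147.25, 180, 180, 180, 180].

INTERFACE

Orientations are given as a 3x3 rotation matrix whose columns are the frame's x, y, z axes.
In Python, from plant import manip gives the robot as it stands.
- The arm moves only by the tool servo_tool, never from a script. Its arguments are lists of equal length, an entry for each row: "dp": the shift along the tool's x, y, z in m, a list of three; "roll": the turn about the tool's x in rad. A call has 1 to 8 rows; each row is the pose to reach, as a shift and turn from the pose commanded when the call began, along the tool's axes at that moment; what a row does not reach only later rows make up. A row lasts 1/12 s, in which the tool goes at most 41.7 mm and 7.16 degrees, less where a joint would pass 70% of its speed; a pose out of reach is approached as far as the arm can. A call with a gripper value outside its range is refused whole. "fingers" is the gripper command: -1 is fully open, 1 is shut, values between are in proportion, set as the call begins (left out, the last holds). The fingers move at their own pace and stop on an object; "newtons" is the grip in N (left out, the last holds). Time passes only in rows, so rows that repeat a pose let the fingers close. It gives the time, the measured TCP pose, the force and the opening at its end, in the units of the state.
- manip.get_obs(): the state, without advancing time (a new reading comes with each control period).
- manip.read_camera(name): name is "scene" or "top"; returns (picture, depth): 480x640x3 uint8, red, green, blue; 480x640 float32, m along the optical axis (not along the pixel's ray), 0 where there is no reading.
- manip.get_calibration(name): a dict with "fx", "fy", "cx", "cy" (pixels), "R" (3x3) and "t" (3): a world point X has camera coordinates R X + t. Camera axes: x right, y down, z forward; pixel columns grow to the right and rows downward; lengths in m; the calibration is good to about 2 mm. A picture is of the moment at which its call begins. get_calibration takes no time and is no camera call.
- manip.close_job(): hands the job in, once; it reports no verdict.
The state is a dict: "t": time; "qpos": joint angles; "joint_velocities": joint speeds; "joint_torque": joint torques, N m; "ee_pos": TCP position; "orientation": TCP orientation; "ft_force": force on the tool from outside, world axes, zero at the start; "torque": the same for the moment, N m; "finger_gap": opening from 0.0 (shut) to 1.0 (fully open).
Only numpy, scipy, OpenCV 4.12 (cv2) and the standard library are available. Lean on these libraries where they do the work, as an engineer would, in place of code of your own. Each camera call takes 0.05 s, during which the arm holds its last target.

## Working session

There is one attempt and no reset: what is moved stays moved. The work goes in short steps, Python scripts to look and compute and a tool call to move; the robot and the scene stay as the last step left them, time stands still between calls to the robot, and variables do not carry over. Pictures are saved under pics/ and viewed, and the job is handed in when it is done.

Besides the shell and the picture viewer there is one more tool, called after ">>>" as name([rows], argument=value, ...), one row to a line, values as JSON. servo_tool: Moves the arm, as the interface text tells. Its arguments: {"type":"object","properties":{"dp":{"type":"array"},"roll":{"type":"array"},"fingers":{"type":"number"},"newtons":{"type":"number"}},"required":["dp","roll"]}

```bash
ls; mkdir -p pics; python3 - <<'E'
from plant import manip
import cv2,numpy as np
o=manip.get_obs()
for k,v in o.items(): print(k,np.round(v,3).tolist())
for n in("top","scene"):
    p,d=manip.read_camera(n); cv2.imwrite(f"pics/{n}0.png",p[:,:,::-1]); np.save(f"pics/{n}0.npy",d)
    c=manip.get_calibration(n); print(n,c)
E
```

```text
pics
t 0.0
qpos [-71.275, 18.352, 89.707, 0.0, 72.043, -1.144]
joint_velocities [0.043, -0.055, -0.041, -0.03, 0.09, 0.0]
joint_torque [0.0, -41.553, -23.416, -0.0, 0.008, -0.0]
ee_pos [0.195, -0.54, 0.227]
orientation [[-0.001, 0.34, -0.94], [0.002, -0.94, -0.34], [-1.0, -0.002, -0.0]]
ft_force [-0.249, 0.853, -0.25]
torque [-0.011, 0.031, -0.026]
finger_gap 1.0
top {'fx': 512.8598066920397, 'fy': 512.8598066920397, 'cx': 320.80015054002837, 'cy': 238.00544988174408, 'R': array([[-0.0190006 , -0.99959732, -0.02107567],
       [-0.98580575,  0.02224704, -0.16640939],
       [ 0.16681125,  0.01761464, -0.98583149]]), 't': array([-0.06717514,  0.57311408,  1.36598654])}
scene {'fx': 570.8308611333513, 'fy': 570.8308611333513, 'cx': 335.8914899286193, 'cy': 237.38067302753709, 'R': array([[-0.73895333, -0.6734447 ,  0.02049893],
       [-0.49964753,  0.52733194, -0.68722149],
       [ 0.45199593, -0.51806685, -0.72615867]]), 't': array([0.34761109, 0.39098233, 0.91587398])}
```

View pics/top0.png

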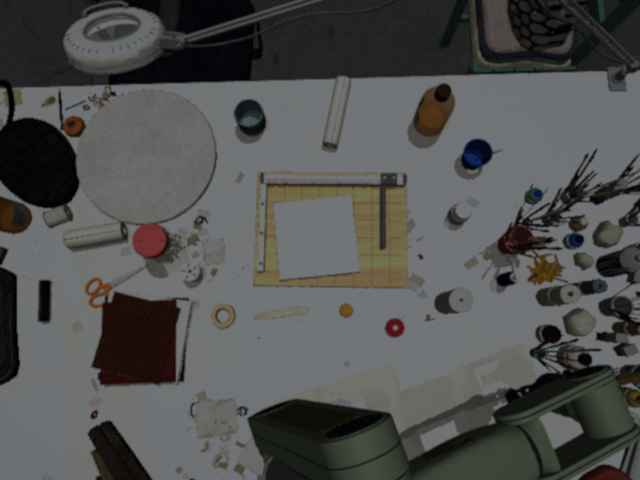

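View pics/scene0.png

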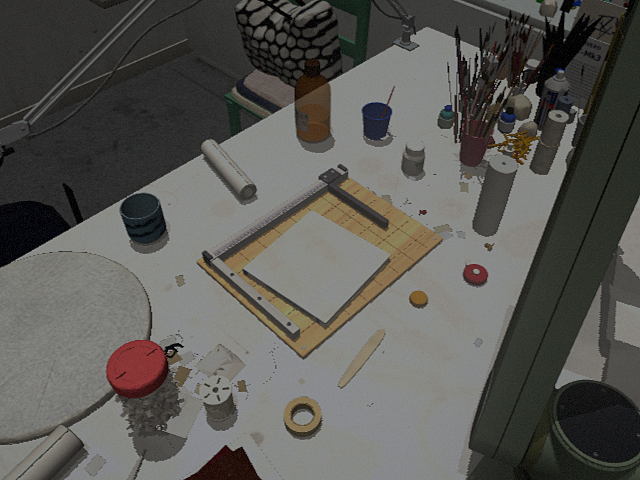

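The top view shows the board at about (253–408, 172–288) px, the book corners near (273,202), (352,195), (359,272), (280,280), and the jaw blade at about x=383. Next I'll measure them.

```bash
cat > h.py <<'E'
import numpy as np,cv2
from plant import manip
C=manip.get_calibration("top")
def cast(uv,z,C=C):
    uv=np.asarray(uv,float).reshape(-1,2)
    r=np.c_[(uv[:,0]-C['cx'])/C['fx'],(uv[:,1]-C['cy'])/C['fy'],np.ones(len(uv))]
    R=C['R'];o=-R.T@C['t'];d=r@R
    return o+d*((z-o[2])/d[:,2])[:,None]
def proj(X,C=C):
    c=np.atleast_2d(X)@C['R'].T+C['t']
    return np.c_[c[:,0]/c[:,2]*C['fx']+C['cx'],c[:,1]/c[:,2]*C['fy']+C['cy']]
E
python3 - <<'E'
from h import *
p=cv2.imread("pics/top0.png")
cv2.imwrite("pics/crop0.png",cv2.resize(p[160:300,240:420],None,fx=4.4,fy=4.2,interpolation=cv2.INTER_CUBIC))
for x in (230,260,266,300,330,345,370,382,395,404): print(x,p[235,x],end=' ')
hsv=cv2.cvtColor(p,cv2.COLOR_BGR2HSV)
print([hsv[235,x].tolist() for x in (230,260,270,300,370,382,395)])
E
```

```text
230 [117 117 114] 260 [109 112 110] 266 [51 74 90] 300 [119 117 114] 330 [118 117 114] 345 [119 116 114] 370 [ 70 103 111] 382 [48 45 45] 395 [ 69 101 113] 404 [ 67  98 113] [[90, 7, 117], [50, 7, 112], [20, 104, 105], [102, 11, 119], [24, 94, 111], [120, 16, 48], [22, 99, 113]]
```

View pics/crop0.png

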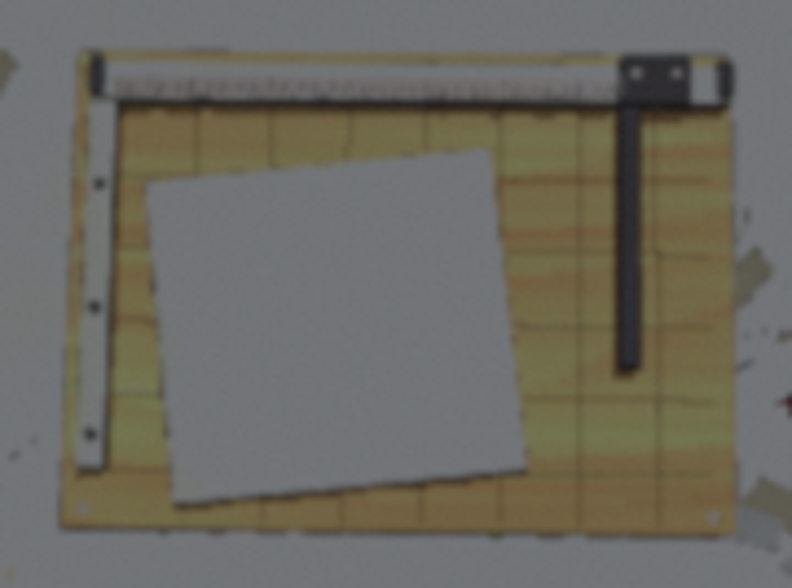

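```bash
cat >> h.py <<'E'
def rectfit(pts):
    # pts world xy -> minAreaRect via hull
    r=cv2.minAreaRect(pts.astype(np.float32)*1000); return r
def book(p):
    hsv=cv2.cvtColor(p,cv2.COLOR_BGR2HSV)
    m=((hsv[...,1]<45)&(hsv[...,2]>85)).astype(np.uint8)
    m=cv2.morphologyEx(m,cv2.MORPH_OPEN,np.ones((3,3)))
    return m
E
python3 - <<'E'
from h import *
p=cv2.imread("pics/top0.png")
hsv=cv2.cvtColor(p,cv2.COLOR_BGR2HSV)
m=book(p)
n,l,s,c=cv2.connectedComponentsWithStats(m,connectivity=4); k=l[240,315]; print(s[k])
cs=cv2.findContours((l==k).astype(np.uint8),0,1)[0]; cs=max(cs,key=cv2.contourArea)
w=cast(cs.reshape(-1,2),.026); 
r=rectfit(w[:,:2]); print("book",r); print(cv2.boxPoints(r))
y=((hsv[...,1]>55)&(hsv[...,0]>10)&(hsv[...,0]<35)).astype(np.uint8)
y=cv2.morphologyEx(y,cv2.MORPH_OPEN,np.ones((2,2)))
n,l,s,c=cv2.connectedComponentsWithStats(y); k=1+np.argmax(s[1:,4]); print(s[k])
cs=np.vstack([q for q in cv2.findContours((l==k).astype(np.uint8),0,1)[0]])
w=cast(cs.reshape(-1,2),.01);r=rectfit(w[:,:2]); print("board",r); print(cv2.boxPoints(r))
# landmarks from crop: u=240+X/4.4, v=160+Y/4.2
def L(n,X,Y,z): print(n,np.round(cast([240+(X+.5)/4.4-.5,160+(Y+.5)/4.2-.5],z)[0],4))
L("board NL",61,527,.01);L("board NR",736,535,.01);L("board RR",733,60,.01)
L("leftfence face near top",106,470,.032);L("leftfence face far top",120,103,.032)
L("rear fence face right",560,106,.032)
L("blade tipL",617,370,.032);L("blade tipR",638,370,.032);L("blade L mid",619,200,.032);L("blade R mid",640,200,.032)
for n,X,Y in(("RL",147,184),("RR",490,148),("NR",527,470),("NL",173,506)):L("book "+n,X,Y,.026)
E
```

```text
[ 273  195   87   85 6202]
book ((579.521240234375, -63.874290466308594), (219.74195861816406, 224.82269287109375), 4.623065948486328)
[[ 460.94736    39.315712]
 [ 479.06808  -184.77554 ]
 [ 698.0951   -167.0643  ]
 [ 679.97437    57.026962]]
[ 255  174  154  115 8192]
board ((599.0824584960938, -110.12181091308594), (430.2925720214844, 324.10516357421875), 87.55496978759766)
[[ 427.99908 -318.1589 ]
 [ 751.80914 -331.98553]
 [ 770.16583   97.91528]
 [ 446.35577  111.74191]]
board NL [0.4487 0.1122 0.01  ]
board NR [ 0.4347 -0.3146  0.01  ]
board RR [ 0.7595 -0.3279  0.01  ]
leftfence face near top [0.4839 0.0807 0.032 ]
leftfence face far top [0.7329 0.0715 0.032 ]
rear fence face right [ 0.7238 -0.2121  0.032 ]
blade tipL [ 0.5432 -0.2418  0.032 ]
blade tipR [ 0.5429 -0.255   0.032 ]
blade L mid [ 0.658  -0.2475  0.032 ]
blade R mid [ 0.6577 -0.2608  0.032 ]
book RL [0.6777 0.0549 0.026 ]
book RR [ 0.6973 -0.1666  0.026 ]
book NR [ 0.4789 -0.1835  0.026 ]
book NL [0.4598 0.0393 0.026 ]
```

```bash
cat >> h.py <<'E'
YB=np.deg2rad(-2.3); bx=np.array([np.cos(YB),np.sin(YB),0]); by=np.array([-np.sin(YB),np.cos(YB),0])
CO=np.array([.7365,.073,.010])
def W(x,y,z): return CO+x*bx+y*by+np.array([0,0,z])   # board_corner frame -> world
def move(target,tyaw=None):
    o=manip.get_obs(); R=np.array(o['orientation']); p=np.array(o['ee_pos'])
    cur=np.rad2deg(np.arctan2(R[1,1],R[0,1])); 
    roll=0 if tyaw is None else -(((tyaw-cur)+180)%360-180)
    print("t",o['t'],"dp",np.round(R.T@(np.array(target)-p),4).tolist(),"roll",round(np.deg2rad(roll),3),"dist",np.linalg.norm(target-p))
    print("at",np.round(p,4),"board fr",np.round([(p-CO)@bx,(p-CO)@by,p[2]-.01],4),"tyaw",round(cur,2),"F",np.round(o['ft_force'],1),"q",np.round(o['qpos'],0))
E
python3 - <<'E'
from h import *
print(manip.tip_extent)
d=np.load("pics/top0.npy")
for n,u,v in(("bone",(255,308)[0],317),("boneR",307,308),("wax",346,310),("tape",395,327),("can",458,300),("pot",460,212),("roll",222,316),("spool",192,272)):
    a=cast((u,v),0)[0]; dd=d[v,u]; X=C['R'].T@(np.array([(u-C['cx'])/C['fx']*dd,(v-C['cy'])/C['fy']*dd,dd])-C['t']); print(n,np.round(X,3))
for u,v in((300,240),(330,210),(380,230),(366,240),(330,180)):
    dd=d[v,u]; X=C['R'].T@(np.array([(u-C['cx'])/C['fx']*dd,(v-C['cy'])/C['fy']*dd,dd])-C['t']); print(np.round(X,4))
t=W(-.3,-.105,.15); print(t); move(t,-92.3)
E
```

```text
0.017
bone [0.361 0.109 0.004]
boneR [ 0.383 -0.036  0.005]
wax [ 0.375 -0.144  0.011]
tape [ 0.326 -0.276  0.016]
can [ 0.389 -0.41   0.187]
pot [ 0.629 -0.457  0.077]
roll [ 0.365  0.202 -0.004]
spool [0.484 0.272 0.06 ]
[ 0.5714 -0.0202  0.0229]
[ 0.6554 -0.1062  0.0232]
[ 0.5943 -0.2448  0.0254]
[ 0.569  -0.2057  0.0121]
[ 0.7409 -0.1081  0.0307]
[ 0.43252784 -0.01987587  0.16      ]
t 0.1 dp [0.0678, -0.4088, -0.4] roll 0.387 dist 0.5759309337551182
at [ 0.1953 -0.5404  0.2272] board fr [-0.5161 -0.6346  0.2172] tyaw -70.13 F [-0.7 -0.6 -0.7] q [-71.  18.  90.   0.  72.  -1.]
```

>>> servo_tool([
  [0, -0.025, -0.025],
  [0, -0.05, -0.05],
  [0, -0.08, -0.08],
  [0, -0.11, -0.11],
  [0, -0.14, -0.14],
  [0, -0.17, -0.17],
  [0, -0.2, -0.2],
  [0, -0.23, -0.225],
], roll=[0, 0, 0.05, 0.15, 0.25, 0.3, 0.35, 0.387])

```text
t: 0.77
ee_pos: [0.3289, -0.2473, 0.2277]
orientation: [[0.0, -0.043, -0.999], [0.0, -0.999, 0.043], [-1.0, -0.0, -0.0]]
ft_force: [-0.2, 0.5, -0.6]
finger_gap: 1.0
```

```bash
python3 - <<'E'
from h import *
move(W(-.3,-.105,.15),-92.3)
E
```

```text
t 0.7667 dp [0.0678, -0.2317, -0.0937] roll -0.003 dist 0.2589066346230872
at [ 0.3289 -0.2473  0.2277] board fr [-0.3944 -0.3364  0.2177] tyaw -92.47 F [-0.2  0.5 -0.6] q [-39.   3. 109.   0.  68.  54.]
```

>>> servo_tool([
  [0.01, -0.03, -0.013],
  [0.02, -0.06, -0.026],
  [0.03, -0.09, -0.039],
  [0.04, -0.12, -0.052],
  [0.05, -0.15, -0.065],
  [0.06, -0.18, -0.078],
  [0.068, -0.21, -0.09],
  [0.068, -0.232, -0.094],
], roll=[0, 0, 0, 0, 0, 0, 0, 0])

```text
t: 1.43
ee_pos: [0.4319, -0.0188, 0.1582]
orientation: [[-0.002, -0.039, -0.999], [0.001, -0.999, 0.039], [-1.0, -0.001, 0.003]]
ft_force: [0.1, 0.2, 0.4]
finger_gap: 0.997
```

>>> servo_tool([
  [0.03, 0, 0],
  [0.06, 0, 0],
  [0.085, 0, 0],
  [0.1, 0, 0],
  [0.1, 0, 0],
], roll=[0, 0, 0, 0, 0])

```text
t: 1.85
ee_pos: [0.4289, -0.0207, 0.057]
orientation: [[-0.008, -0.04, -0.999], [0.0, -0.999, 0.04], [-1.0, -0.0, 0.008]]
ft_force: [-0.7, 0.3, 0.7]
finger_gap: 1.001
```

```bash
python3 - <<'E'
from h import *
move(W(-.3,-.105,.025),-92.3)
p,d=manip.read_camera("scene"); cv2.imwrite("pics/s1.png",p[:,:,::-1]); 
cv2.imwrite("pics/s1c.png",cv2.resize(p[180:400,200:460,::-1],None,fx=3,fy=2.7))
p,d=manip.read_camera("top"); cv2.imwrite("pics/t1c.png",cv2.resize(p[160:340,220:440,::-1],None,fx=3.6,fy=3.3))
E
```

```text
t 1.85 dp [0.022, -0.001, -0.0037] roll 0.0 dist 0.02231158868147775
at [ 0.4289 -0.0207  0.057 ] board fr [-0.3035 -0.106   0.047 ] tyaw -92.28 F [-0.7  0.3  0.7] q [ -4.  17. 121.  -0.  42.  88.]
```

View pics/s1c.png

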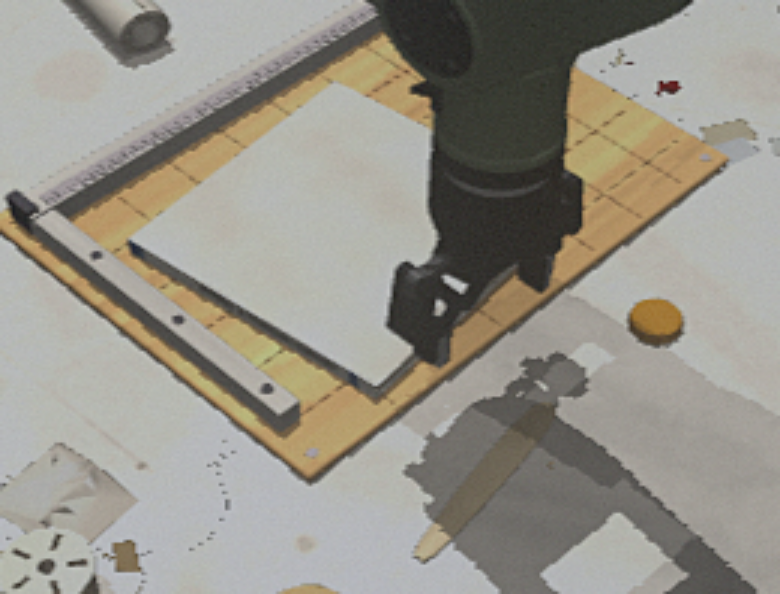

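View pics/t1c.png

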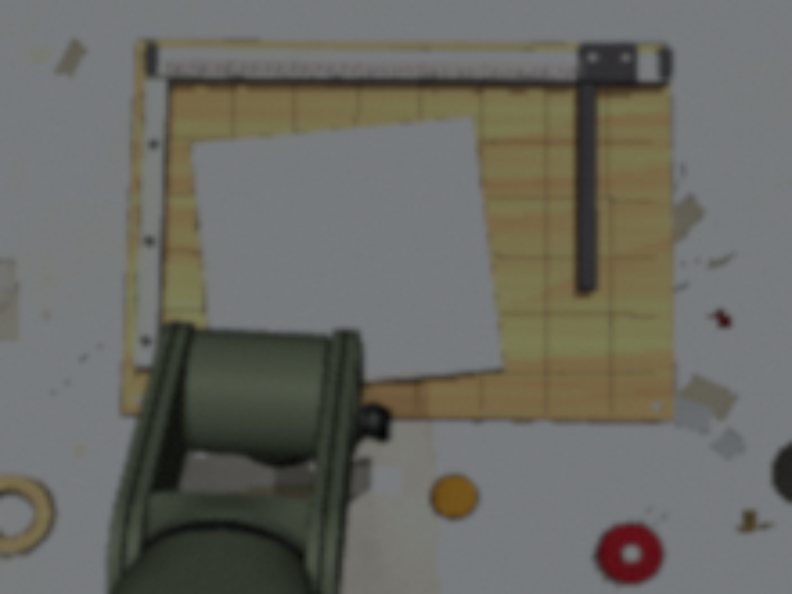

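```bash
python3 - <<'E'
from h import *
S=manip.get_calibration("scene")
for z in(.025,.035,.04,.045,.05,.055): print(z,np.round(cast([(348.3,314),(341.5,312)],z,S),4).tolist())
E
```

```text
0.025 [[0.4449, -0.0068, 0.025], [0.4576, -0.0013, 0.025]]
0.035 [[0.4403, -0.0011, 0.035], [0.4529, 0.0043, 0.035]]
0.04 [[0.4381, 0.0017, 0.04], [0.4506, 0.0071, 0.04]]
0.045 [[0.4358, 0.0045, 0.045], [0.4483, 0.0099, 0.045]]
0.05 [[0.4336, 0.0073, 0.05], [0.446, 0.0127, 0.05]]
0.055 [[0.4313, 0.0102, 0.055], [0.4436, 0.0155, 0.055]]
```

>>> servo_tool([
  [0.012, 0, 0],
  [0.022, 0, 0],
  [0.022, 0, 0],
  [0.022, 0, 0],
], roll=[0, 0, 0, 0])

```text
t: 2.28
ee_pos: [0.4324, -0.0212, 0.0388]
orientation: [[0.002, -0.04, -0.999], [-0.0, -0.999, 0.04], [-1.0, 0.0, -0.002]]
ft_force: [0.5, 0.2, -0.2]
finger_gap: 1.002
```

```bash
python3 - <<'E'
from h import *
move(W(-.3,-.105,.025),-92.3)
p,d=manip.read_camera("scene"); np.save("pics/s2.npy",d)
cv2.imwrite("pics/s2c.png",cv2.resize(p[250:350,300:420,::-1],None,fx=6,fy=6,interpolation=cv2.INTER_CUBIC))
E
```

```text
t 2.2833 dp [0.0038, -0.0013, -0.0001] roll -0.0 dist 0.0040545179268161235
at [ 0.4324 -0.0212  0.0388] board fr [-0.3001 -0.1063  0.0288] tyaw -92.32 F [ 0.5  0.2 -0.2] q [ -4.  19. 122.  -0.  39.  88.]
```

View pics/s2c.png

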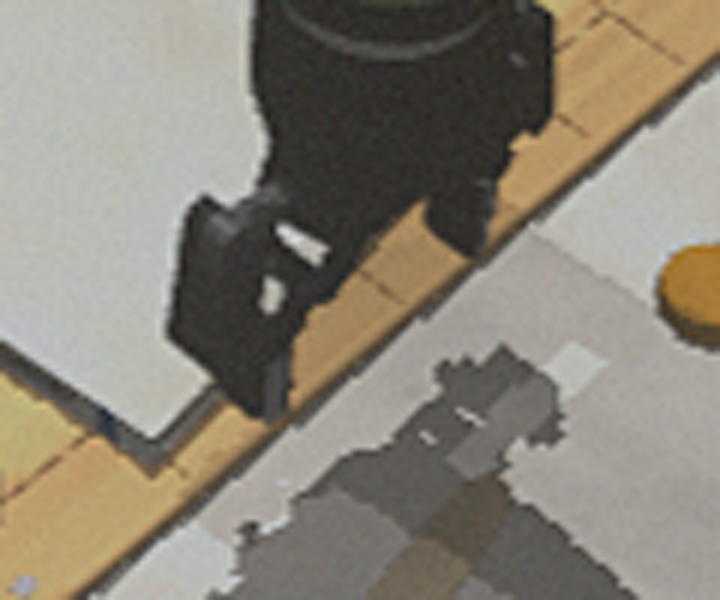

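```bash
python3 - <<'E'
from h import *
S=manip.get_calibration("scene"); d=np.load("pics/s2.npy")
for u,v in((335,305),(340,312),(343,315),(343,317),(344,318),(346,317),(376,288),(379,291)):
    dd=d[v,u]; print(u,v,np.round(S['R'].T@(np.array([(u-S['cx'])/S['fx']*dd,(v-S['cy'])/S['fy']*dd,dd])-S['t']),4))
E
```

```text
335 305 [0.4349 0.0448 0.1135]
340 312 [0.4307 0.0352 0.0871]
343 315 [0.4282 0.0293 0.0743]
343 317 [0.4295 0.0275 0.0649]
344 318 [0.4276 0.0267 0.0628]
346 317 [0.4248 0.0245 0.0663]
376 288 [ 0.4263 -0.0632  0.0698]
379 291 [ 0.4208 -0.0665  0.0623]
```

```bash
python3 - <<'E'
from h import *
S=manip.get_calibration("scene"); d=np.load("pics/s2.npy")
print(cast([(325.3,323.3)],.026,S), cast([(325,328)],.010,S))
def X(u,v):
    dd=d[v,u]; return np.round(S['R'].T@(np.array([(u-S['cx'])/S['fx']*dd,(v-S['cy'])/S['fy']*dd,dd])-S['t']),4)
for u,v in((320,310),(325,318),(310,335),(410,295)):print(u,v,X(u,v))
# finger-tip box predictions
p=np.array([.4324,-.0212,.0388])
for zt in(.022,.035,.05,.06):
  print(zt,[np.round(proj(np.array([p[0]+sx*.011+.04*sy,p[1]+sy,zt]),S)[0]).tolist() for sx in(-1,1) for sy in(.0425,.057)])
E
```

```text
[[0.46199686 0.03992023 0.026     ]] [[0.46251239 0.04004825 0.01      ]]
320 310 [0.4912 0.0238 0.0251]
325 318 [0.471  0.0311 0.0255]
310 335 [0.4725 0.0712 0.0099]
410 295 [ 0.3904 -0.1339  0.0131]
0.022 [[347.0, 330.0], [342.0, 335.0], [338.0, 324.0], [333.0, 328.0]]
0.035 [[347.0, 326.0], [342.0, 331.0], [339.0, 320.0], [333.0, 324.0]]
0.05 [[348.0, 322.0], [342.0, 326.0], [339.0, 315.0], [333.0, 319.0]]
0.06 [[348.0, 319.0], [342.0, 323.0], [339.0, 312.0], [333.0, 316.0]]
```

>>> servo_tool([
  [0.004, 0, 0],
  [0.007, 0, 0],
  [0.008, 0, 0],
  [0.008, 0, 0],
], roll=[0, 0, 0, 0])

```text
t: 2.67
ee_pos: [0.4316, -0.0211, 0.0298]
orientation: [[-0.0, -0.04, -0.999], [-0.0, -0.999, 0.04], [-1.0, 0.0, 0.0]]
ft_force: [0.2, 0.3, -0.4]
finger_gap: 0.998
```

```bash
python3 - <<'E'
from h import *
move(W(-.3,-.105,.02),-92.3)
p,d=manip.read_camera("scene"); np.save("pics/s3.npy",d)
cv2.imwrite("pics/s3c.png",cv2.resize(p[250:350,300:420,::-1],None,fx=6,fy=6,interpolation=cv2.INTER_CUBIC))
E
```

```text
t 2.6667 dp [-0.0002, -0.0012, -0.0009] roll -0.0 dist 0.0015437828489973516
at [ 0.4316 -0.0211  0.0298] board fr [-0.3009 -0.1062  0.0198] tyaw -92.3 F [ 0.2  0.3 -0.4] q [ -4.  20. 123.  -0.  37.  88.]
```

View pics/s3c.png

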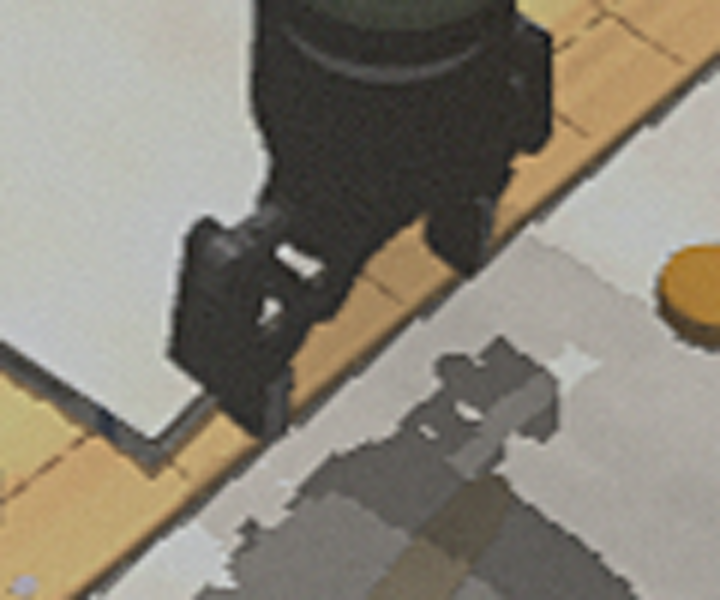

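>>> servo_tool([
  [0.003, 0, 0],
  [0.006, 0, 0],
  [0.007, 0, 0],
  [0.007, 0, 0],
], roll=[0, 0, 0, 0])

```text
t: 3.05
ee_pos: [0.4314, -0.021, 0.0225]
orientation: [[-0.001, -0.04, -0.999], [0.0, -0.999, 0.04], [-1.0, 0.0, 0.001]]
ft_force: [0.0, -0.2, -0.0]
finger_gap: 0.998
```

```bash
python3 - <<'E'
from h import *
S=manip.get_calibration("scene")
move(W(-.3,-.105,.015),-92.3)
p,d=manip.read_camera("scene"); np.save("pics/s4.npy",d)
cv2.imwrite("pics/s4c.png",cv2.resize(p[250:350,300:420,::-1],None,fx=6,fy=6,interpolation=cv2.INTER_CUBIC))
def X(u,v):
    dd=d[v,u]; return np.round(S['R'].T@(np.array([(u-S['cx'])/S['fx']*dd,(v-S['cy'])/S['fy']*dd,dd])-S['t']),4)
for u,v in((335,312),(340,319),(343,322),(343,324),(345,325),(346,322)):print(u,v,X(u,v))
E
```

```text
t 3.05 dp [-0.0025, -0.0012, -0.0011] roll -0.0 dist 0.00295790623845527
at [ 0.4314 -0.021   0.0225] board fr [-0.3011 -0.1062  0.0125] tyaw -92.31 F [ 0.  -0.2 -0. ] q [ -4.  20. 123.  -0.  36.  88.]
335 312 [0.4325 0.0469 0.0971]
340 319 [0.4307 0.0344 0.0646]
343 322 [0.4287 0.0277 0.05  ]
343 324 [0.4276 0.0287 0.0458]
345 325 [0.4229 0.0285 0.0469]
346 322 [0.4233 0.0256 0.0532]
```

View pics/s4c.png

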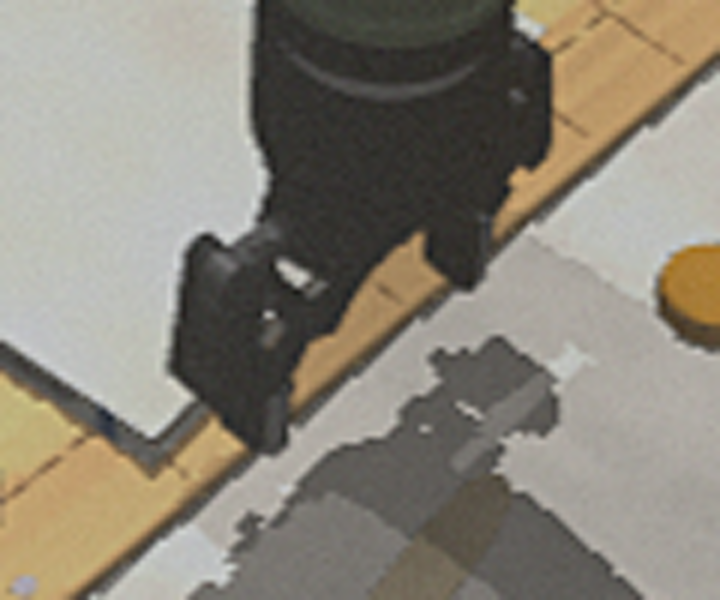

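>>> servo_tool([
  [0.003, 0, 0],
  [0.006, 0, 0],
  [0.009, 0, 0],
  [0.009, 0, 0],
], roll=[0, 0, 0, 0])

```text
t: 3.43
ee_pos: [0.4312, -0.021, 0.0133]
orientation: [[-0.001, -0.04, -0.999], [0.0, -0.999, 0.04], [-1.0, 0.0, 0.001]]
ft_force: [-0.5, -0.2, -0.3]
finger_gap: 1.004
```

```bash
python3 - <<'E'
from h import *
S=manip.get_calibration("scene")
move(W(-.3,-.105,.005),-92.3)
p,d=manip.read_camera("scene"); np.save("pics/s5.npy",d)
cv2.imwrite("pics/s5c.png",cv2.resize(p[250:350,300:420,::-1],None,fx=6,fy=6,interpolation=cv2.INTER_CUBIC))
E
```

```text
t 3.4333 dp [-0.0017, -0.0012, -0.0012] roll -0.0 dist 0.002444777686153803
at [ 0.4312 -0.021   0.0133] board fr [-0.3012 -0.1062  0.0033] tyaw -92.3 F [-0.5 -0.2 -0.3] q [ -4.  21. 124.  -0.  35.  88.]
```

View pics/s5c.png

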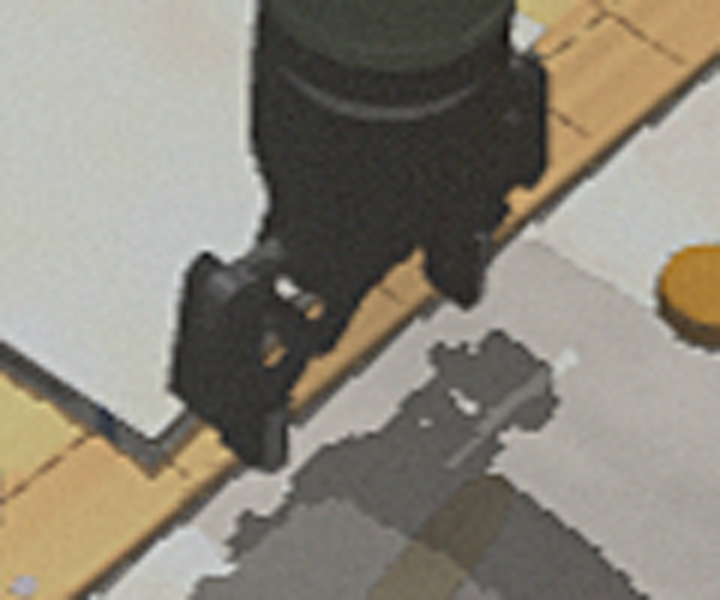

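>>> servo_tool([
  [0.003, 0, 0],
  [0.006, 0, 0],
  [0.008, 0, 0],
  [0.01, 0, 0],
  [0.01, 0, 0],
], roll=[0, 0, 0, 0, 0])

```text
t: 3.9
ee_pos: [0.4314, -0.0211, 0.0035]
orientation: [[-0.001, -0.04, -0.999], [-0.0, -0.999, 0.04], [-1.0, 0.0, 0.001]]
ft_force: [-1.0, -0.4, 0.0]
finger_gap: 1.003
```

```bash
python3 - <<'E'
from h import *
S=manip.get_calibration("scene")
move(W(-.3,-.105,-.015),-92.3)
p,d=manip.read_camera("scene")
def X(u,v):
    dd=d[v,u]; return np.round(S['R'].T@(np.array([(u-S['cx'])/S['fx']*dd,(v-S['cy'])/S['fy']*dd,dd])-S['t']),4)
for v in range(322,334,2):print(v,X(344,v),X(341,v))
cv2.imwrite("pics/s6c.png",cv2.resize(p[250:350,300:420,::-1],None,fx=6,fy=6,interpolation=cv2.INTER_CUBIC))
E
```

```text
t 3.9 dp [0.0085, -0.0012, -0.001] roll -0.0 dist 0.008640991089391179
at [ 0.4314 -0.0211  0.0035] board fr [-0.301  -0.1062 -0.0065] tyaw -92.3 F [-1.  -0.4  0. ] q [ -4.  22. 124.  -0.  33.  88.]
322 [0.4223 0.0327 0.0616] [0.4284 0.0339 0.0568]
324 [0.4254 0.0286 0.0478] [0.4276 0.0346 0.052 ]
326 [0.425  0.0287 0.0419] [0.4283 0.0334 0.0436]
328 [0.425  0.0284 0.035 ] [0.4266 0.0352 0.0406]
330 [0.4254 0.0276 0.0273] [0.4273 0.034  0.0322]
332 [ 0.4349  0.0156 -0.002 ] [4.382e-01 2.070e-02 2.000e-04]
```

View pics/s6c.png

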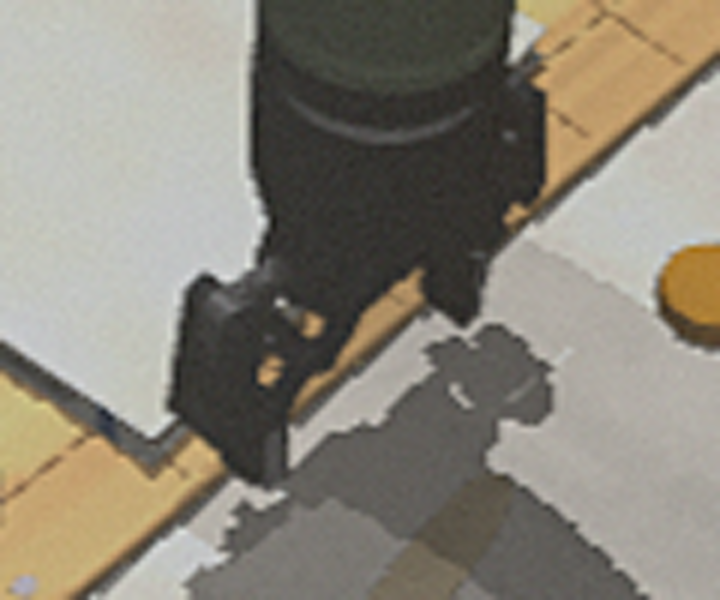

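>>> servo_tool([
  [0.002, 0, 0],
  [0.004, 0, 0],
  [0.006, 0, 0],
  [0.008, 0, 0],
  [0.008, 0, 0],
], roll=[0, 0, 0, 0, 0])

```text
t: 4.37
ee_pos: [0.4315, -0.0211, -0.0045]
orientation: [[-0.001, -0.04, -0.999], [-0.0, -0.999, 0.04], [-1.0, 0.0, 0.001]]
ft_force: [-0.5, 0.4, 0.6]
finger_gap: 0.999
```

```bash
python3 - <<'E'
from h import *
S=manip.get_calibration("scene")
move(W(-.27,-.105,-.015),-92.3)
p,d=manip.read_camera("scene")
cv2.imwrite("pics/s7c.png",cv2.resize(p[250:350,300:420,::-1],None,fx=6,fy=6,interpolation=cv2.INTER_CUBIC))
E
```

```text
t 4.3667 dp [0.0005, -0.0012, -0.031] roll -0.0 dist 0.03105748147951124
at [ 0.4315 -0.0211 -0.0045] board fr [-0.301  -0.1062 -0.0145] tyaw -92.3 F [-0.5  0.4  0.6] q [ -4.  23. 125.  -0.  32.  88.]
```

View pics/s7c.png

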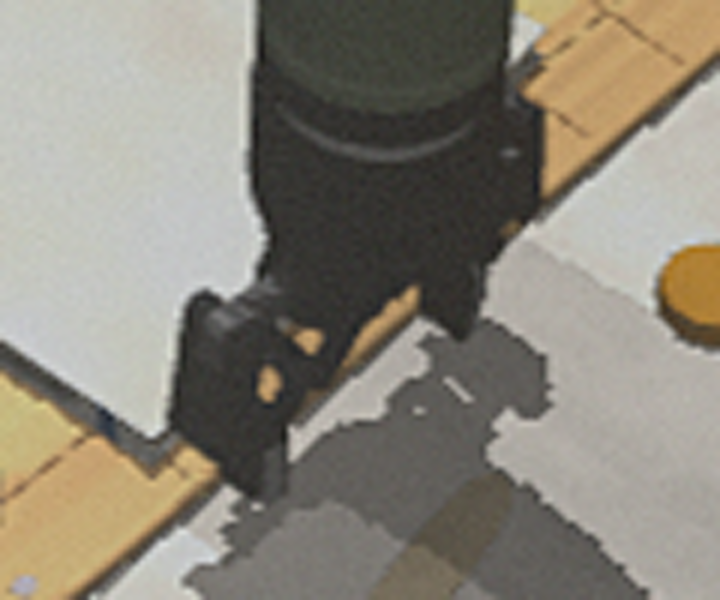

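>>> servo_tool([
  [0.0005, 0, -0.005],
  [0.001, 0, -0.01],
  [0.001, 0, -0.015],
  [0.001, 0, -0.02],
  [0.001, 0, -0.025],
  [0.001, 0, -0.03],
  [0.001, 0, -0.035],
  [0.001, 0, -0.035],
], roll=[0, 0, 0, 0, 0, 0, 0, 0])

```text
t: 5.08
ee_pos: [0.4683, -0.0226, -0.005]
orientation: [[0.002, -0.04, -0.999], [-0.0, -0.999, 0.04], [-1.0, 0.0, -0.002]]
ft_force: [-0.1, -0.6, -0.9]
finger_gap: 1.001
```

```bash
cat >> h.py <<'E'
def snap(n):
    p,d=manip.read_camera("top"); p=p[:,:,::-1].copy()
    cv2.imwrite(f"pics/{n}_top.png",p)
    a=cv2.resize(p[160:340,220:440],None,fx=3.6,fy=3.3,interpolation=cv2.INTER_CUBIC); cv2.imwrite(f"pics/{n}_t.png",np.clip(a*1.6,0,255).astype(np.uint8))
    p,d=manip.read_camera("scene"); p=p[:,:,::-1].copy(); cv2.imwrite(f"pics/{n}_scene.png",p)
    cv2.imwrite(f"pics/{n}_s.png",cv2.resize(p[160:360,190:450],None,fx=3,fy=3,interpolation=cv2.INTER_CUBIC))
E
python3 - <<'E'
from h import *
move(W(-.23,-.105,-.015),-92.3); snap("p1")
E
```

```text
t 5.0833 dp [0.0001, -0.0013, -0.0342] roll -0.0 dist 0.03417794779948061
at [ 0.4683 -0.0226 -0.005 ] board fr [-0.2642 -0.1063 -0.015 ] tyaw -92.3 F [-0.1 -0.6 -0.9] q [ -4.  25. 120.  -0.  34.  88.]
```

View pics/p1_s.png

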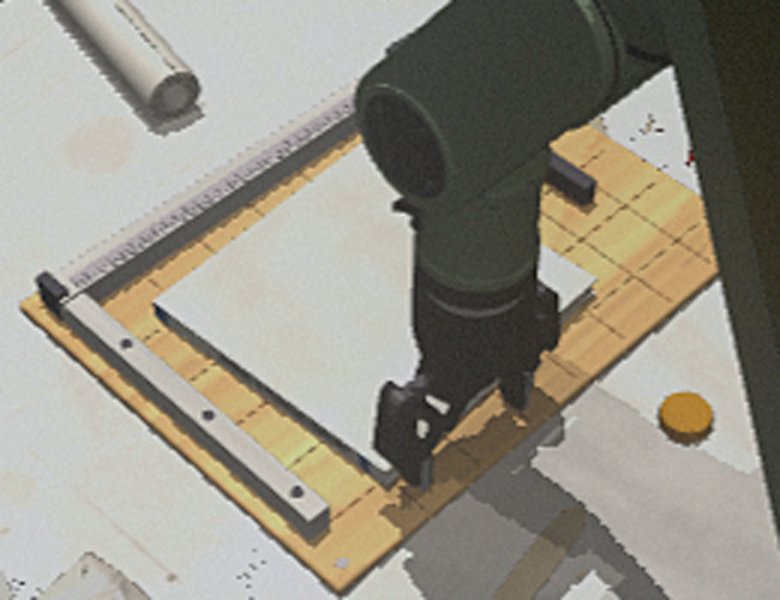

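View pics/p1_t.png

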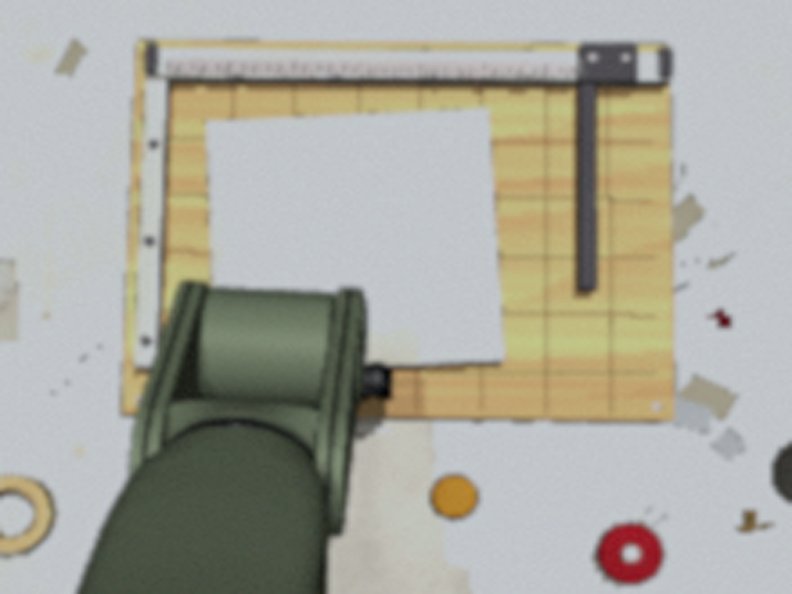

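The book moves forward flat and is squaring up: its rear edge is now at about v=121 on the left and 108 on the right (crop), with the fence at about 82. I'll keep pushing.

>>> servo_tool([
  [0, 0, -0.004],
  [0, 0, -0.008],
  [0, 0, -0.012],
  [0, 0, -0.016],
  [0, 0, -0.02],
  [0, 0, -0.024],
  [0, 0, -0.024],
], roll=[0, 0, 0, 0, 0, 0, 0])

```text
t: 5.77
ee_pos: [0.492, -0.0235, -0.005]
orientation: [[0.002, -0.04, -0.999], [-0.0, -0.999, 0.04], [-1.0, 0.0, -0.002]]
ft_force: [0.3, 0.2, 0.8]
finger_gap: 0.999
```

```bash
python3 - <<'E'
from h import *
move(W(-.23,-.105,-.015),-92.3); snap("p2")
E
```

```text
t 5.7667 dp [0.0, -0.0013, -0.0104] roll -0.0 dist 0.010506930164557456
at [ 0.492  -0.0235 -0.005 ] board fr [-0.2404 -0.1063 -0.015 ] tyaw -92.31 F [0.3 0.2 0.8] q [ -4.  27. 117.  -0.  36.  88.]
```

View pics/p2_t.png

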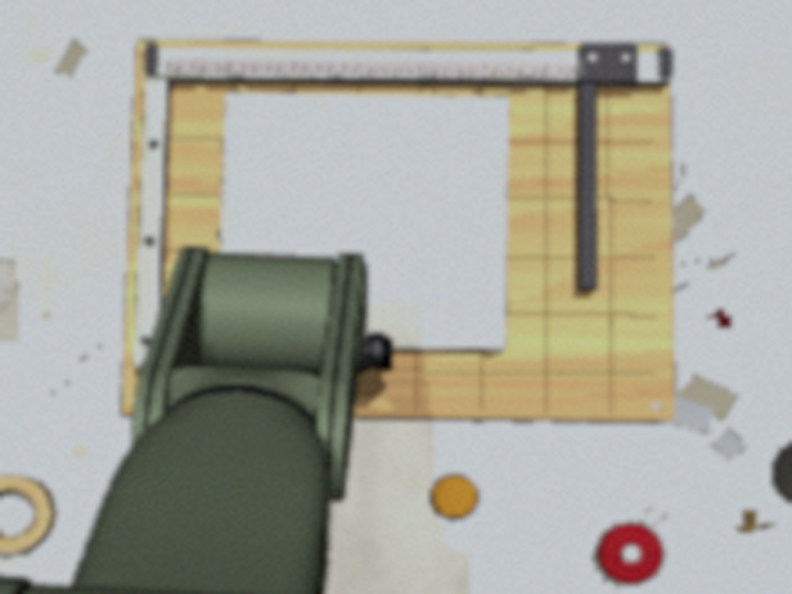

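>>> servo_tool([
  [0, 0, -0.003],
  [0, 0, -0.006],
  [0, 0, -0.007],
  [0, 0, -0.007],
], roll=[0, 0, 0, 0])

```text
t: 6.2
ee_pos: [0.4981, -0.0238, -0.0051]
orientation: [[0.001, -0.04, -0.999], [-0.0, -0.999, 0.04], [-1.0, 0.0, -0.001]]
ft_force: [0.1, 0.3, -1.0]
finger_gap: 0.999
```

>>> servo_tool([
  [0, 0, -0.001],
  [0, 0, -0.002],
  [0, 0, -0.002],
], roll=[0, 0, 0])

```text
t: 6.45
ee_pos: [0.4997, -0.0238, -0.0051]
orientation: [[0.0, -0.04, -0.999], [-0.0, -0.999, 0.04], [-1.0, 0.0, -0.0]]
ft_force: [-0.3, -0.5, -0.4]
finger_gap: 1.001
```

>>> servo_tool([
  [0, 0, -0.001],
  [0, 0, -0.002],
  [0, 0, -0.002],
], roll=[0, 0, 0])

```text
t: 6.7
ee_pos: [0.5019, -0.0239, -0.0051]
orientation: [[0.0, -0.04, -0.999], [-0.0, -0.999, 0.04], [-1.0, 0.0, -0.0]]
ft_force: [-0.4, 0.2, -0.3]
finger_gap: 1.001
```

>>> servo_tool([
  [0, 0, -0.001],
  [0, 0, -0.002],
  [0, 0, -0.002],
], roll=[0, 0, 0])

```text
t: 6.95
ee_pos: [0.504, -0.024, -0.0051]
orientation: [[0.0, -0.04, -0.999], [-0.0, -0.999, 0.04], [-1.0, 0.0, -0.0]]
ft_force: [-0.3, 0.3, 0.4]
finger_gap: 1.0
```

```bash
python3 - <<'E'
from h import *
move(W(-.23,-.105,-.015),-92.3); snap("p3")
a=cv2.imread("pics/p3_top.png")[165:265,250:410]; cv2.imwrite("pics/p3_z.png",cv2.resize(np.clip(a*1.6,0,255).astype(np.uint8),None,fx=5,fy=5,interpolation=cv2.INTER_CUBIC))
E
```

```text
t 6.95 dp [-0.0001, -0.0013, 0.0016] roll -0.0 dist 0.0019978370335987103
at [ 0.504  -0.024  -0.0051] board fr [-0.2284 -0.1063 -0.0151] tyaw -92.3 F [-0.3  0.3  0.4] q [ -4.  28. 115.  -0.  37.  88.]
```

View pics/p3_z.png

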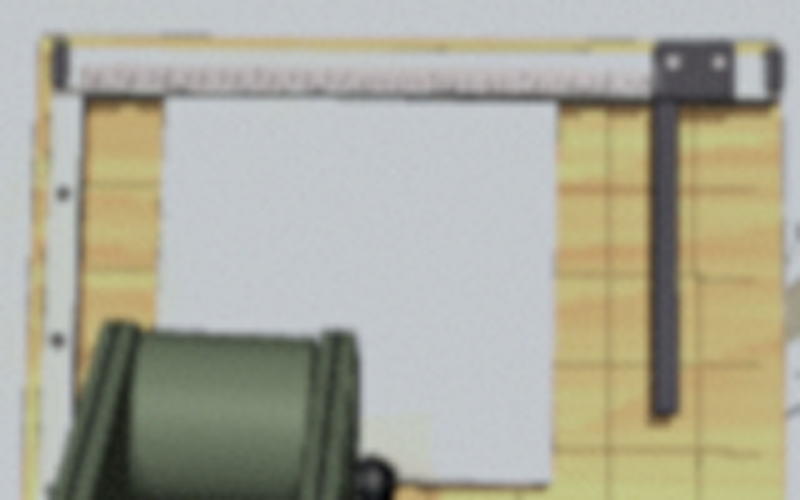

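>>> servo_tool([
  [0, 0, -0.001],
  [0, 0, -0.0015],
  [0, 0, -0.0015],
], roll=[0, 0, 0])

```text
t: 7.3
ee_pos: [0.5045, -0.0241, -0.0052]
orientation: [[-0.001, -0.04, -0.999], [-0.0, -0.999, 0.04], [-1.0, 0.0, 0.001]]
ft_force: [-2.2, -0.9, 0.9]
finger_gap: 1.0
```

>>> servo_tool([
  [0, 0, -0.001],
  [0, 0, -0.0015],
  [0, 0, -0.0015],
], roll=[0, 0, 0])

```text
t: 7.55
ee_pos: [0.5047, -0.0241, -0.0053]
orientation: [[-0.004, -0.04, -0.999], [0.0, -0.999, 0.04], [-1.0, 0.0, 0.004]]
ft_force: [-6.8, -0.6, 4.1]
finger_gap: 0.996
```

>>> servo_tool([
  [0, 0, 0.008],
  [0, 0, 0.022],
  [-0.02, 0, 0.03],
  [-0.05, 0, 0.03],
  [-0.085, 0, 0.03],
  [-0.085, 0, 0.03],
], roll=[0, 0, 0, 0, 0, 0])

```text
t: 8.05
ee_pos: [0.4813, -0.0231, 0.0855]
orientation: [[0.014, -0.04, -0.999], [-0.001, -0.999, 0.04], [-1.0, 0.0, -0.014]]
ft_force: [0.3, 0.0, 1.0]
finger_gap: 1.002
```

```bash
python3 - <<'E'
from h import *
move(W(-.115,-.285,.08),-2.3)
E
```

```text
t 8.05 dp [-0.0026, 0.1788, -0.1362] roll -1.571 dist 0.2247344791815363
at [ 0.4813 -0.0231  0.0855] board fr [-0.2512 -0.1063  0.0755] tyaw -92.29 F [0.3 0.  1. ] q [ -4.  18. 114.   0.  48.  88.]
```

>>> servo_tool([
  [0, 0.022, -0.017],
  [0, 0.045, -0.034],
  [0, 0.067, -0.051],
  [0, 0.09, -0.068],
  [0, 0.112, -0.085],
  [0, 0.135, -0.102],
  [0, 0.157, -0.12],
  [0, 0.179, -0.136],
], roll=[-0.12, -0.24, -0.36, -0.48, -0.6, -0.72, -0.84, -0.96])

```text
t: 8.72
ee_pos: [0.6067, -0.2086, 0.0795]
orientation: [[0.002, 0.799, -0.601], [-0.001, -0.601, -0.799], [-1.0, 0.002, -0.001]]
ft_force: [-0.1, 0.2, 0.5]
finger_gap: 0.999
```

>>> servo_tool([
  [0, 0, 0],
  [0, 0, 0],
  [0, 0, 0],
  [0, 0, 0],
  [0, 0, 0],
  [0, 0, 0],
  [0, 0, 0],
], roll=[-0.12, -0.24, -0.36, -0.48, -0.6, -0.61, -0.61])

```text
t: 9.3
ee_pos: [0.6056, -0.2072, 0.0796]
orientation: [[0.001, 0.999, -0.043], [-0.0, -0.043, -0.999], [-1.0, 0.001, 0.0]]
ft_force: [-0.3, -0.3, -0.2]
finger_gap: 0.997
```

```bash
python3 - <<'E'
from h import *
move(W(-.115,-.285,-.005),-2.3); snap("q1")
E
```

```text
t 9.3 dp [0.0746, 0.0045, -0.0003] roll -0.003 dist 0.07476219272704682
at [ 0.6056 -0.2072  0.0796] board fr [-0.1196 -0.2852  0.0696] tyaw -2.48 F [-0.3 -0.3 -0.2] q [-20.  31.  92.   0.  57. -17.]
```

View pics/q1_s.png

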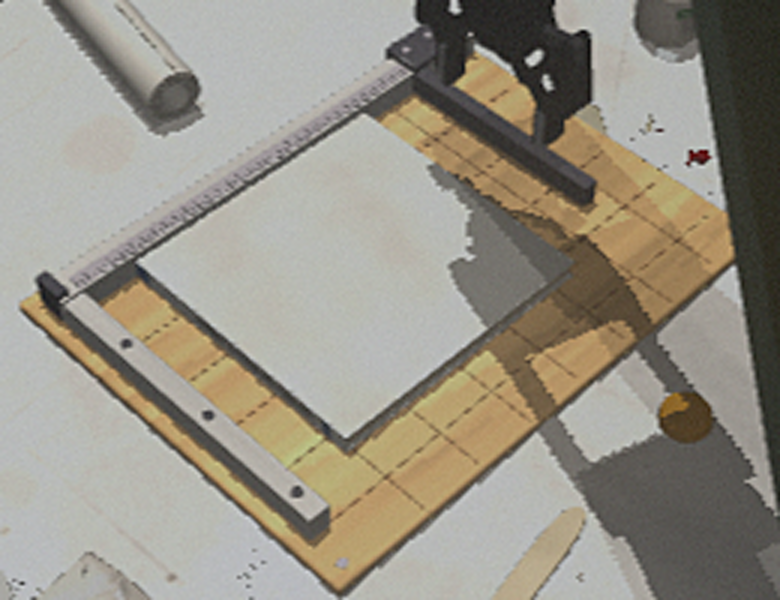

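View pics/q1_t.png

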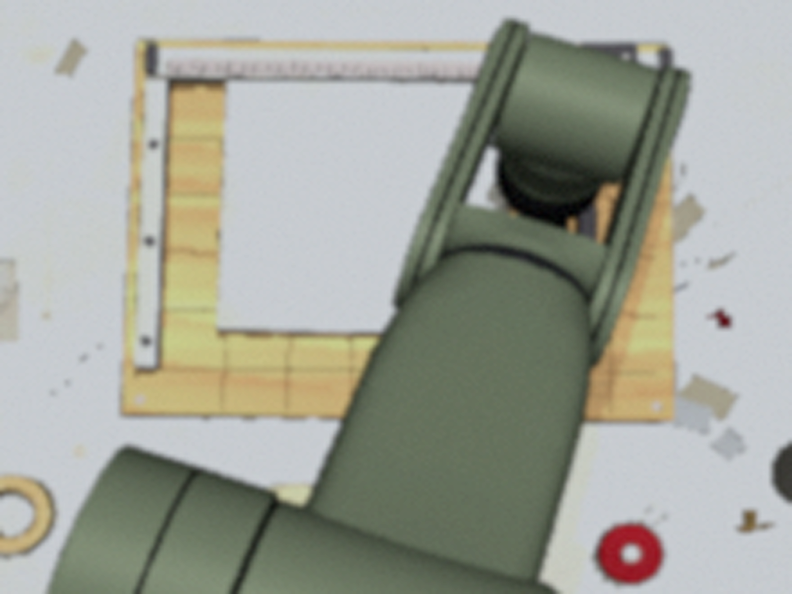

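```bash
python3 - <<'E'
from h import *
def b(u,v,z): X=cast((u,v),z)[0]; return np.round([(X-CO)@bx,(X-CO)@by],4)
for X,Y,z in((558,102,.026),(549,485,.026),(165,100,.026),(653,120,.032),(650,410,.032),(85,100,.032),(84,100,.01),(158,300,.026),(77,310,.032)): print(X,Y,b(250+(X+.5)/5-.5,165+(Y+.5)/5-.5,z))
E
```

```text
558 102 [-0.0003 -0.2697]
549 485 [-0.2195 -0.2664]
165 100 [-0.0025 -0.0458]
653 120 [-0.0116 -0.323 ]
650 410 [-0.1774 -0.3217]
85 100 [-0.0049 -0.0009]
84 100 [0.0012 0.0027]
158 300 [-0.1188 -0.0457]
77 310 [-0.1264 -0.0011]
```

>>> servo_tool([
  [0, 0.002, 0.005],
  [0.02, 0.004, 0.01],
  [0.04, 0.004, 0.01],
  [0.055, 0.004, 0.01],
  [0.055, 0.004, 0.01],
], roll=[0, -0.003, -0.003, -0.003, -0.003])

```text
t: 9.82
ee_pos: [0.6069, -0.217, 0.0216]
orientation: [[-0.006, 0.999, -0.039], [0.002, -0.039, -0.999], [-1.0, -0.006, -0.002]]
ft_force: [-0.9, 0.2, 0.4]
finger_gap: 0.999
```

```bash
python3 - <<'E'
from h import *
move(W(-.115,-.295,-.015),-2.3); snap("q2")
a=cv2.imread("pics/q2_scene.png")[130:260,280:440]; cv2.imwrite("pics/q2_z.png",cv2.resize(a,None,fx=5,fy=4.5,interpolation=cv2.INTER_CUBIC))
E
```

```text
t 9.8167 dp [0.0266, 0.003, 0.0001] roll 0.001 dist 0.02674230775274608
at [ 0.6069 -0.217   0.0216] board fr [-0.1178 -0.295   0.0116] tyaw -2.25 F [-0.9  0.2  0.4] q [-21.  35.  94.  -0.  51. -18.]
```

View pics/q2_z.png

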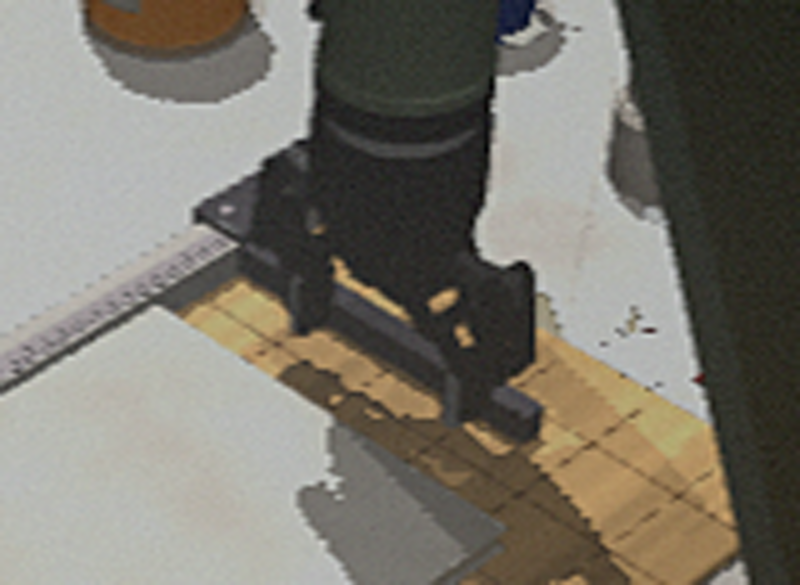

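>>> servo_tool([
  [0.008, 0, 0],
  [0.016, 0, 0],
  [0.022, 0, 0],
  [0.026, 0, 0],
  [0.026, 0, 0],
  [0.026, 0, 0],
], roll=[0, 0, 0, 0, 0, 0])

```text
t: 10.42
ee_pos: [0.6089, -0.2173, -0.0013]
orientation: [[-0.0, 0.999, -0.038], [0.0, -0.038, -0.999], [-1.0, -0.0, -0.0]]
ft_force: [0.6, -0.5, -0.1]
finger_gap: 1.001
```

```bash
python3 - <<'E'
from h import *
move(W(-.115,-.295,-.015),-2.3); snap("q3")
a=cv2.imread("pics/q3_scene.png")[130:260,280:440]; cv2.imwrite("pics/q3_z.png",cv2.resize(a,None,fx=5,fy=4.5,interpolation=cv2.INTER_CUBIC))
E
```

```text
t 10.4167 dp [0.0037, 0.0009, -0.0002] roll 0.002 dist 0.00379025040916257
at [ 0.6089 -0.2173 -0.0013] board fr [-0.1159 -0.2952 -0.0113] tyaw -2.18 F [ 0.6 -0.5 -0.1] q [-21.  36.  95.  -0.  48. -18.]
```

View pics/q3_z.png

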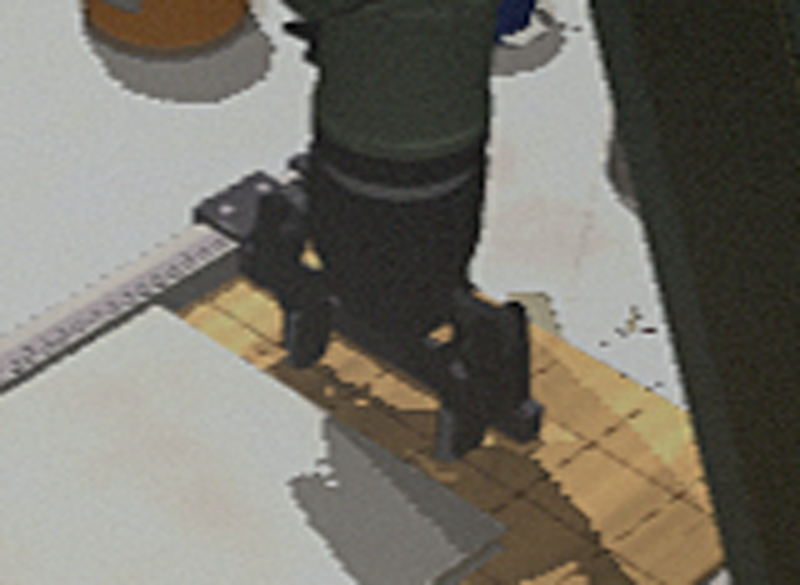

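>>> servo_tool([
  [0.002, 0, 0],
  [0.004, 0, -0.003],
  [0.004, 0, -0.008],
  [0.004, 0, -0.013],
  [0.004, 0, -0.018],
  [0.004, 0, -0.023],
  [0.004, 0, -0.028],
  [0.004, 0, -0.03],
], roll=[0, 0, 0, 0, 0, 0, 0, 0])

```text
t: 11.18
ee_pos: [0.6102, -0.1864, -0.005]
orientation: [[-0.0, 0.999, -0.037], [0.0, -0.037, -0.999], [-1.0, -0.0, -0.0]]
ft_force: [-0.1, -0.7, -0.8]
finger_gap: 1.001
```

```bash
python3 - <<'E'
from h import *
move(W(-.115,-.234,-.015),-2.3); snap("q4")
E
```

```text
t 11.1833 dp [-0.0, 0.0009, -0.0303] roll 0.003 dist 0.030290306343963135
at [ 0.6102 -0.1864 -0.005 ] board fr [-0.1158 -0.2643 -0.015 ] tyaw -2.13 F [-0.1 -0.7 -0.8] q [-18.  36.  97.   0.  47. -16.]
```

View pics/q4_s.png

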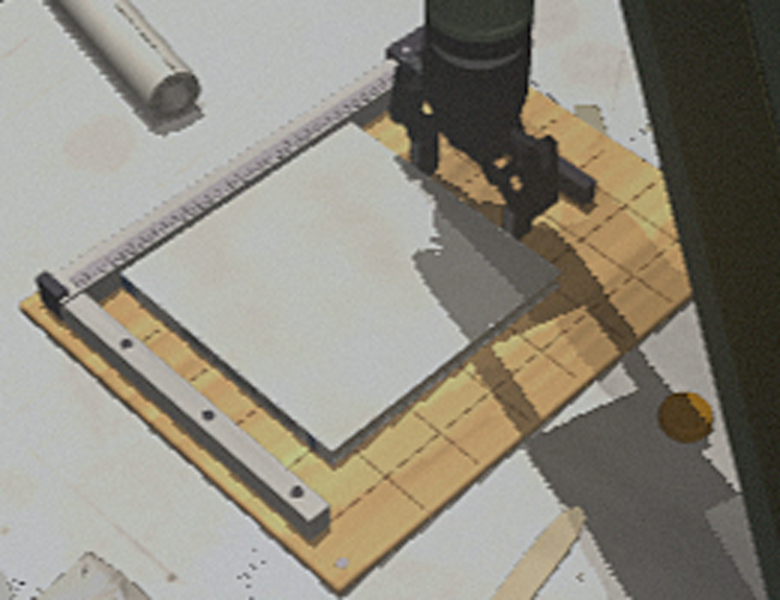

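Good contact: the book slides left flat, staying along the rear fence. I'll keep going.

>>> servo_tool([
  [0, 0, -0.004],
  [0, 0, -0.008],
  [0, 0, -0.012],
  [0, 0, -0.016],
  [0, 0, -0.02],
  [0, 0, -0.023],
  [0, 0, -0.023],
], roll=[0, 0, -0.003, -0.003, -0.003, -0.003, -0.003])

```text
t: 11.87
ee_pos: [0.611, -0.1636, -0.0051]
orientation: [[-0.0, 0.999, -0.034], [0.0, -0.034, -0.999], [-1.0, -0.0, -0.0]]
ft_force: [-0.1, -0.1, -0.1]
finger_gap: 1.004
```

>>> servo_tool([
  [0, 0, -0.002],
  [0, 0, -0.003],
  [0, 0, -0.003],
], roll=[0, 0, 0])

```text
t: 12.12
ee_pos: [0.611, -0.1612, -0.0052]
orientation: [[-0.0, 0.999, -0.035], [0.0, -0.035, -0.999], [-1.0, -0.0, -0.0]]
ft_force: [0.1, 0.7, -0.5]
finger_gap: 0.998
```

```bash
python3 - <<'E'
from h import *
move(W(-.115,-.234,-.015),-2.3); snap("q5")
E
```

```text
t 12.1167 dp [-0.0002, 0.001, -0.005] roll 0.005 dist 0.005151806084790309
at [ 0.611  -0.1612 -0.0052] board fr [-0.116  -0.2391 -0.0152] tyaw -2.0 F [ 0.1  0.7 -0.5] q [-16.  36.  98.   0.  47. -14.]
```

View pics/q5_s.png

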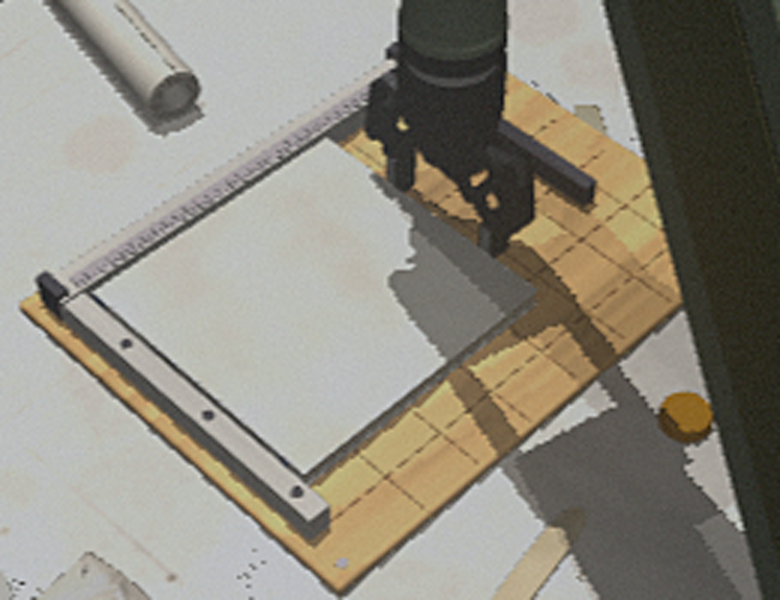

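View pics/q5_t.png

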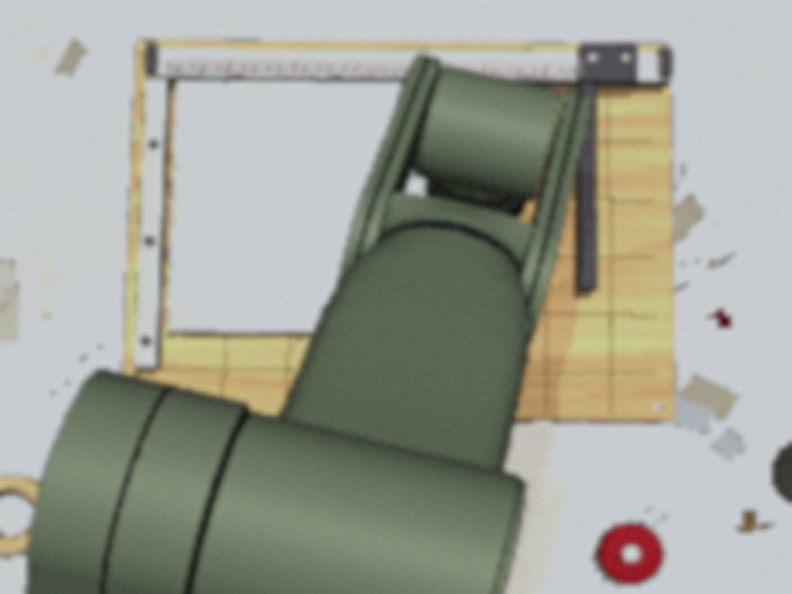

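>>> servo_tool([
  [0, 0, -0.001],
  [0, 0, -0.002],
  [0, 0, -0.002],
], roll=[0.005, 0.005, 0.005])

```text
t: 12.47
ee_pos: [0.6111, -0.1593, -0.0051]
orientation: [[-0.0, 0.999, -0.04], [0.0, -0.04, -0.999], [-1.0, -0.0, -0.0]]
ft_force: [-0.4, -0.9, 0.4]
finger_gap: 1.001
```

>>> servo_tool([
  [0, 0, -0.001],
  [0, 0, -0.002],
  [0, 0, -0.002],
], roll=[0, 0, 0])

```text
t: 12.72
ee_pos: [0.6112, -0.1572, -0.0051]
orientation: [[-0.0, 0.999, -0.04], [0.0, -0.04, -0.999], [-1.0, -0.0, -0.0]]
ft_force: [-0.8, -0.2, -1.5]
finger_gap: 1.001
```

>>> servo_tool([
  [0, 0, -0.001],
  [0, 0, -0.0015],
  [0, 0, -0.0015],
], roll=[0, 0, 0])

```text
t: 12.97
ee_pos: [0.6114, -0.1558, -0.005]
orientation: [[0.0, 0.999, -0.04], [-0.0, -0.04, -0.999], [-1.0, 0.0, 0.0]]
ft_force: [0.7, 0.3, -0.0]
finger_gap: 0.999
```

>>> servo_tool([
  [0, 0, -0.001],
  [0, 0, -0.0015],
  [0, 0, -0.0015],
], roll=[0, 0, 0])

```text
t: 13.22
ee_pos: [0.6121, -0.1554, -0.0048]
orientation: [[0.002, 0.999, -0.039], [-0.002, -0.039, -0.999], [-1.0, 0.002, 0.002]]
ft_force: [1.4, -4.0, -0.0]
finger_gap: 1.003
```

>>> servo_tool([
  [0, 0, -0.001],
  [0, 0, -0.0015],
  [0, 0, -0.0015],
], roll=[0, 0, 0])

```text
t: 13.47
ee_pos: [0.6124, -0.1552, -0.0046]
orientation: [[0.002, 0.999, -0.038], [-0.004, -0.038, -0.999], [-1.0, 0.003, 0.004]]
ft_force: [1.5, -8.9, -0.2]
finger_gap: 0.996
```

>>> servo_tool([
  [0, 0, 0.006],
  [0, 0, 0.018],
  [0, 0, 0.022],
  [-0.025, 0, 0.024],
  [-0.055, 0, 0.03],
  [-0.06, 0, 0.06],
  [-0.06, 0, 0.095],
  [-0.06, 0, 0.13],
], roll=[0, 0, 0, 0, 0, 0, 0, 0])

```text
t: 14.13
ee_pos: [0.6065, -0.2836, 0.0561]
orientation: [[0.002, 0.999, -0.039], [-0.0, -0.039, -0.999], [-1.0, 0.002, 0.0]]
ft_force: [0.5, -0.8, -0.5]
finger_gap: 1.0
```

```bash
python3 - <<'E'
from h import *
move(W(-.115,-.365,-.012),-2.3); snap("r1")
a=cv2.imread("pics/r1_top.png")[165:265,250:410]; cv2.imwrite("pics/r1_z.png",cv2.resize(np.clip(a*1.6,0,255).astype(np.uint8),None,fx=5,fy=5,interpolation=cv2.INTER_CUBIC))
E
```

```text
t 14.1333 dp [0.0581, 0.0005, 0.0034] roll 0.001 dist 0.05823749861773864
at [ 0.6065 -0.2836  0.0561] board fr [-0.1156 -0.3616  0.0461] tyaw -2.23 F [ 0.5 -0.8 -0.5] q [-26.  34.  89.   0.  57. -24.]
```

View pics/r1_z.png

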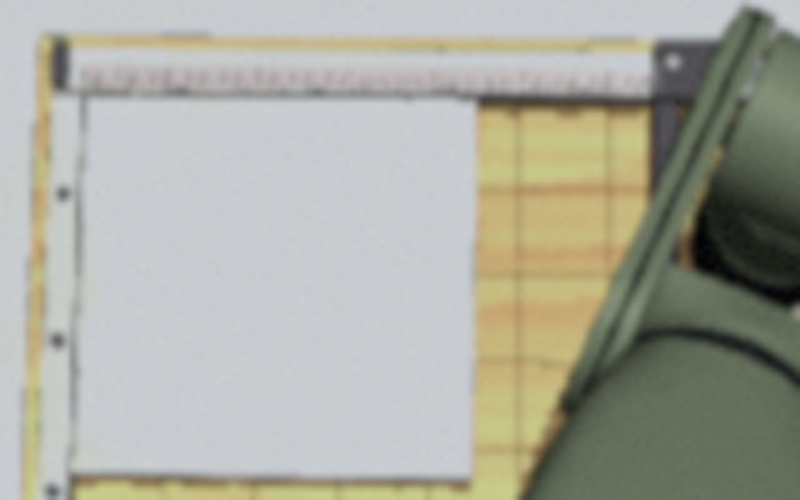

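View pics/r1_s.png

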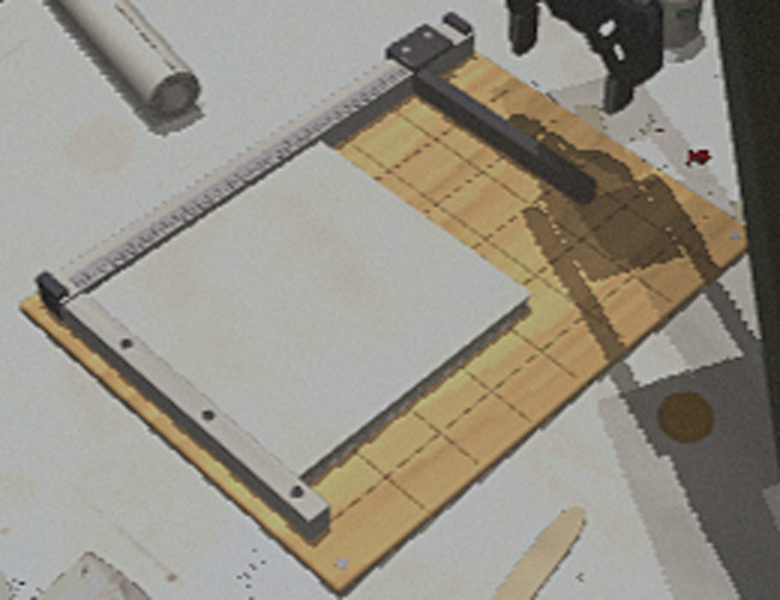

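The book is home against both fences. Next, the jaw.

>>> servo_tool([
  [0.01, 0, 0.004],
  [0.022, 0, 0.004],
  [0.034, 0, 0.004],
  [0.046, 0, 0.004],
  [0.056, 0, 0.004],
  [0.056, 0, 0.004],
  [0.056, 0, 0.004],
], roll=[0, 0, 0, 0, 0, 0, 0])

```text
t: 14.82
ee_pos: [0.6056, -0.2859, -0.0024]
orientation: [[-0.002, 0.999, -0.039], [0.001, -0.039, -0.999], [-1.0, -0.002, -0.001]]
ft_force: [-0.5, 1.1, 1.0]
finger_gap: 0.997
```

```bash
python3 - <<'E'
from h import *
move(W(-.115,-.248,-.012),-2.3); snap("r2")
E
```

```text
t 14.8167 dp [-0.0003, 0.0015, -0.1159] roll 0.001 dist 0.11587358799000114
at [ 0.6056 -0.2859 -0.0024] board fr [-0.1163 -0.3639 -0.0124] tyaw -2.24 F [-0.5  1.1  1. ] q [-26.  38.  92.  -0.  50. -24.]
```

View pics/r2_s.png

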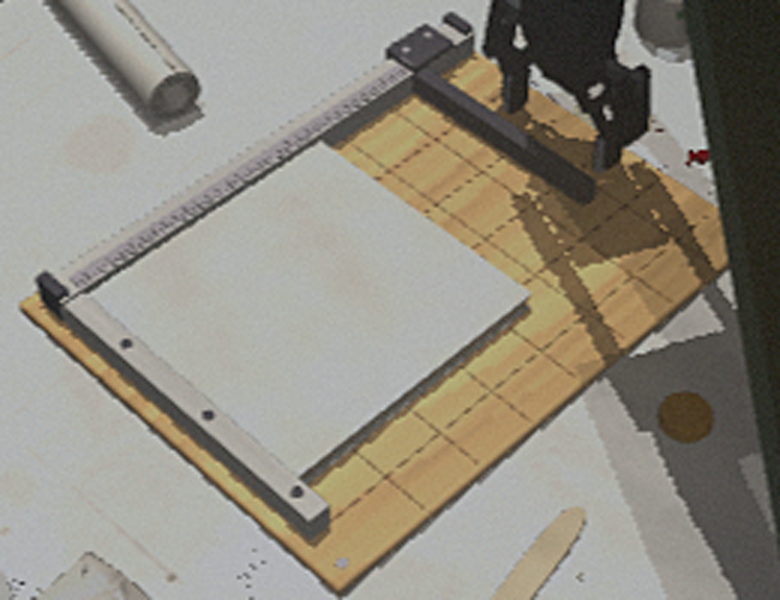

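>>> servo_tool([
  [0, 0, -0.006],
  [0, 0, -0.013],
  [0, 0, -0.02],
  [0, 0, -0.027],
  [0, 0, -0.034],
  [0, 0, -0.041],
  [0, 0, -0.048],
  [0, 0, -0.055],
], roll=[0, 0, 0, 0, 0, 0, 0, 0])

```text
t: 15.58
ee_pos: [0.6084, -0.2311, -0.0009]
orientation: [[0.0, 0.999, -0.04], [-0.0, -0.04, -0.999], [-1.0, 0.0, 0.0]]
ft_force: [0.8, -1.5, 0.9]
finger_gap: 0.998
```

>>> servo_tool([
  [0, 0, -0.006],
  [0, 0, -0.012],
  [0, 0, -0.018],
  [0, 0, -0.024],
  [0, 0, -0.03],
  [0, 0, -0.036],
  [0, 0, -0.041],
  [0, 0, -0.045],
], roll=[0, 0, 0, 0, 0, 0, 0, 0])

```text
t: 16.25
ee_pos: [0.6099, -0.1862, -0.0012]
orientation: [[-0.0, 0.999, -0.04], [0.0, -0.04, -0.999], [-1.0, -0.0, -0.0]]
ft_force: [0.1, -1.4, 1.4]
finger_gap: 1.002
```

```bash
python3 - <<'E'
from h import *
move(W(-.115,-.248,-.012),-2.3); snap("r3")
E
```

```text
t 16.25 dp [0.0008, 0.0011, -0.0161] roll 0.0 dist 0.016138231540468496
at [ 0.6099 -0.1862 -0.0012] board fr [-0.1161 -0.2641 -0.0112] tyaw -2.28 F [ 0.1 -1.4  1.4] q [-18.  36.  97.  -0.  48. -16.]
```

View pics/r3_s.png

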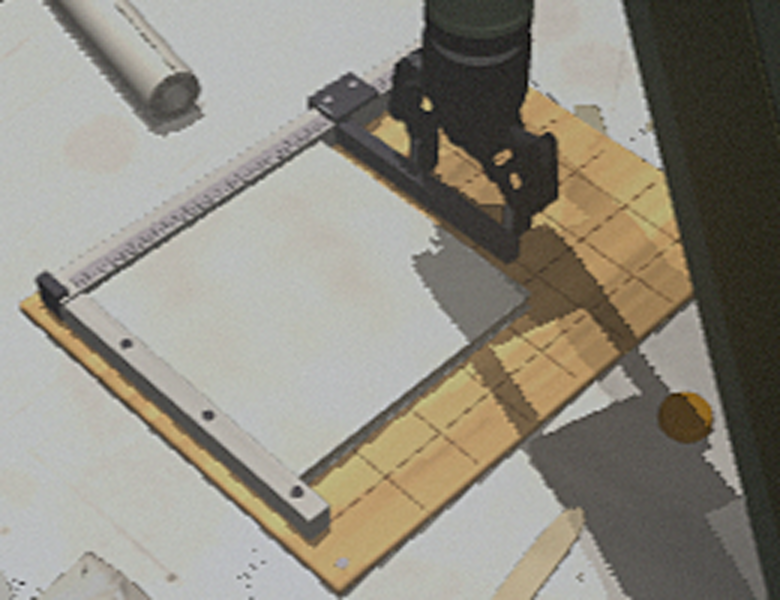

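>>> servo_tool([
  [0, 0, -0.003],
  [0, 0, -0.006],
  [0, 0, -0.008],
  [0, 0, -0.008],
], roll=[0, 0, 0, 0])

```text
t: 16.68
ee_pos: [0.6103, -0.1785, -0.0012]
orientation: [[-0.0, 0.999, -0.04], [0.0, -0.04, -0.999], [-1.0, -0.0, -0.0]]
ft_force: [-0.1, 1.1, 0.8]
finger_gap: 1.001
```

>>> servo_tool([
  [0, 0, -0.001],
  [0, 0, -0.002],
  [0, 0, -0.0025],
  [0, 0, -0.0025],
], roll=[0, 0, 0, 0])

```text
t: 17.02
ee_pos: [0.6105, -0.1764, -0.0011]
orientation: [[-0.0, 0.999, -0.04], [-0.0, -0.04, -0.999], [-1.0, -0.0, 0.0]]
ft_force: [-0.6, -1.4, -0.1]
finger_gap: 1.002
```

>>> servo_tool([
  [0, 0, -0.001],
  [0, 0, -0.002],
  [0, 0, -0.002],
], roll=[0, 0, 0])

```text
t: 17.27
ee_pos: [0.6105, -0.1742, -0.0011]
orientation: [[-0.0, 0.999, -0.04], [0.0, -0.04, -0.999], [-1.0, -0.0, -0.0]]
ft_force: [0.4, -1.2, -0.5]
finger_gap: 0.998
```

>>> servo_tool([
  [0, 0, -0.001],
  [0, 0, -0.002],
  [0, 0, -0.003],
  [0, 0, -0.003],
], roll=[0, 0, 0, 0])

```text
t: 17.6
ee_pos: [0.6107, -0.1711, -0.0011]
orientation: [[-0.0, 0.999, -0.04], [0.0, -0.04, -0.999], [-1.0, -0.0, -0.0]]
ft_force: [-0.1, -0.8, -0.7]
finger_gap: 1.0
```

>>> servo_tool([
  [0, 0, -0.001],
  [0, 0, -0.0015],
  [0, 0, -0.0015],
], roll=[0, 0, 0])

```text
t: 17.85
ee_pos: [0.6107, -0.1697, -0.0011]
orientation: [[-0.0, 0.999, -0.04], [0.0, -0.04, -0.999], [-1.0, -0.0, -0.0]]
ft_force: [-0.0, -1.0, -0.1]
finger_gap: 1.001
```

>>> servo_tool([
  [0, 0, -0.001],
  [0, 0, -0.0015],
  [0, 0, -0.0015],
], roll=[0, 0, 0])

```text
t: 18.1
ee_pos: [0.6108, -0.1695, -0.001]
orientation: [[0.0, 0.999, -0.039], [-0.002, -0.039, -0.999], [-1.0, 0.0, 0.002]]
ft_force: [-0.9, -4.9, -0.4]
finger_gap: 1.006
```

>>> servo_tool([
  [0, 0, -0.001],
  [0, 0, -0.0015],
  [0, 0, -0.0015],
], roll=[0, 0, 0])

```text
t: 18.35
ee_pos: [0.6108, -0.1694, -0.001]
orientation: [[0.0, 0.999, -0.037], [-0.004, -0.037, -0.999], [-1.0, 0.0, 0.004]]
ft_force: [-1.6, -10.4, -1.1]
finger_gap: 0.995
```

>>> servo_tool([
  [0, 0, 0.006],
  [0, 0, 0.018],
  [0, 0, 0.025],
  [-0.03, 0, 0.028],
  [-0.06, 0, 0.03],
  [-0.1, 0, 0.05],
  [-0.14, 0, 0.09],
  [-0.16, 0, 0.13],
], roll=[0, 0, 0, 0, 0, 0, 0, 0])

```text
t: 19.02
ee_pos: [0.6074, -0.2798, 0.1521]
orientation: [[0.004, 0.999, -0.038], [-0.001, -0.038, -0.999], [-1.0, 0.004, 0.0]]
ft_force: [1.9, -0.4, 0.2]
finger_gap: 0.997
```

>>> servo_tool([
  [0, -0.03, 0.03],
  [0, -0.06, 0.06],
  [0, -0.1, 0.09],
  [0, -0.14, 0.11],
  [0, -0.18, 0.12],
  [0, -0.2, 0.12],
], roll=[0, 0, 0, 0, 0, 0])

```text
t: 19.52
ee_pos: [0.4166, -0.3807, 0.15]
orientation: [[0.038, 0.997, -0.06], [0.027, -0.061, -0.998], [-0.999, 0.037, -0.03]]
ft_force: [0.0, 4.3, -0.4]
finger_gap: 1.0
```

```bash
python3 - <<'E'
from h import *
move(W(-.115,-.248,-.012),-2.3); snap("f1")
a=cv2.imread("pics/f1_top.png")[165:265,250:410]; cv2.imwrite("pics/f1_z.png",cv2.resize(np.clip(a*1.6,0,255).astype(np.uint8),None,fx=5,fy=5,interpolation=cv2.INTER_CUBIC))
E
```

```text
t 19.5167 dp [0.1651, 0.1762, -0.2172] roll -0.021 dist 0.32473475279957276
at [ 0.4166 -0.3807  0.15  ] board fr [-0.3015 -0.4661  0.14  ] tyaw -3.5 F [ 0.   4.3 -0.4] q [-45.  21.  98.   3.  61. -43.]
```

View pics/f1_z.png

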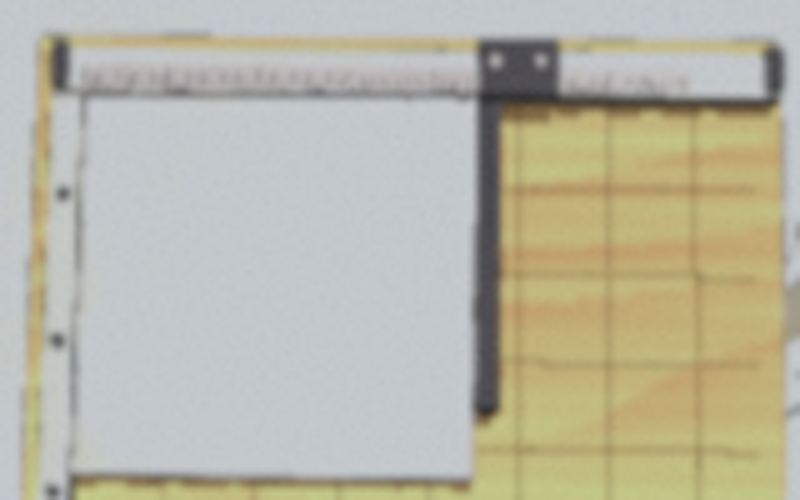

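View pics/f1_s.png

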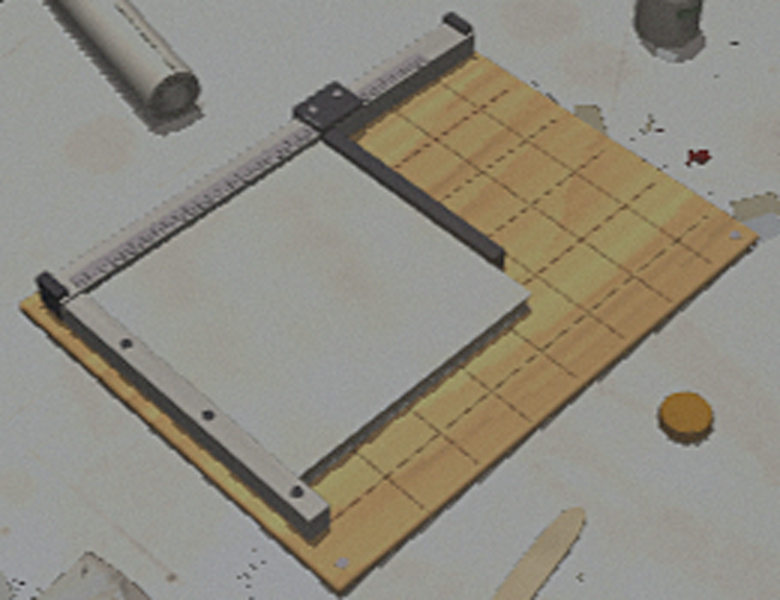

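The last retreat went too close to the tall can at about (0.39, −0.41), with 4 N on the wrist. I'm backing away from it.

>>> servo_tool([
  [0, 0.03, -0.03],
  [0, 0.06, -0.06],
  [-0.03, 0.09, -0.08],
  [-0.06, 0.12, -0.1],
  [-0.06, 0.12, -0.1],
  [-0.06, 0.12, -0.1],
], roll=[0, 0, 0, 0, 0, 0])

```text
t: 20.12
ee_pos: [0.529, -0.2963, 0.2108]
orientation: [[0.006, 0.999, -0.037], [-0.003, -0.037, -0.999], [-1.0, 0.006, 0.003]]
ft_force: [-0.2, 0.1, -0.1]
finger_gap: 1.001
```

```bash
python3 - <<'E'
from h import *
move(W(-.115,-.248,.25),-2.3); snap("f2")
p=cv2.imread("pics/f2_top.png");cv2.imwrite("pics/f2_b.png",np.clip(p*1.6,0,255).astype(np.uint8))
E
```

```text
t 20.1167 dp [-0.0491, 0.0783, -0.1289] roll 0.003 dist 0.15862200803532203
at [ 0.529  -0.2963  0.2108] board fr [-0.1926 -0.3773  0.2008] tyaw -2.12 F [-0.2  0.1 -0.1] q [-30.  22.  87.   0.  71. -28.]
```

View pics/f2_b.png

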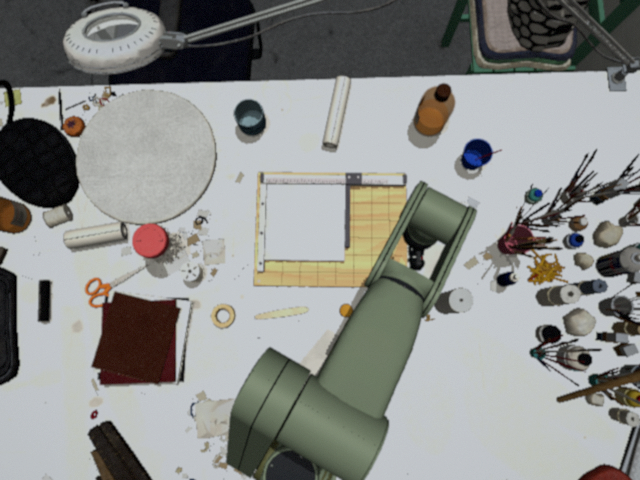

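View pics/f2_scene.png

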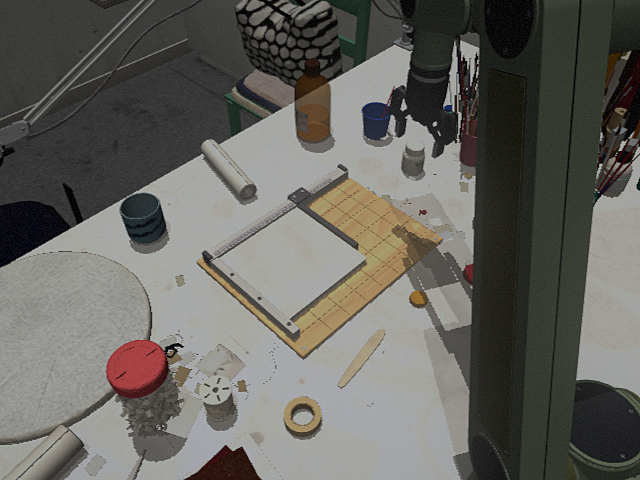

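```bash
python3 - <<'E'
from h import *
def b(u,v,z): X=cast((u,v),z)[0]; return np.round([(X-CO)@bx,(X-CO)@by],4)
for n,X,Y,z in(("bookRL",84,98,.026),("bookNL",70,475,.026),("bookNR",471,479,.026),("fenceL near",77,300,.032),("bookL",80,300,.026),("bladeL top",478,110,.032),("bladeL tip",475,410,.032),("foreedge@455",472,455,.026)): print(n,b(250+(X+.5)/5-.5,165+(Y+.5)/5-.5,z))
o=manip.get_obs(); print(o['t'],np.round(o['joint_velocities'],2),np.round(o['ft_force'],1))
E
```

```text
bookRL [-0.0021  0.0006]
bookNL [-0.2189 -0.    ]
bookNR [-0.217  -0.2232]
fenceL near [-0.1207 -0.0009]
bookL [-0.1195 -0.0017]
bladeL top [-0.0073 -0.2241]
bladeL tip [-0.1791 -0.2248]
foreedge@455 [-0.2035 -0.2236]
20.2167 [-1.28  0.26  2.27  0.14  0.07  0.07] [-0.9 -0.1  0.2]
```

>>> servo_tool([
  [0, 0, 0],
  [0, 0, 0],
  [0, 0, 0],
  [0, 0, 0],
], roll=[0, 0, 0, 0])

```text
t: 20.55
ee_pos: [0.5246, -0.297, 0.2076]
orientation: [[-0.001, 0.999, -0.041], [0.001, -0.041, -0.999], [-1.0, -0.001, -0.0]]
ft_force: [-0.7, 0.6, -0.1]
finger_gap: 1.001
```

```bash
python3 -c "
from plant import manip
print(manip.close_job())"
```

```text
the job is handed in; nothing more can be done
None
```

I pushed the book flat with two fingertips, first to the rear fence (about 7 N at contact) and then to the left fence (about 9 N). Then I slid the jaw left until it met the book's fore edge (about 10 N), drew the arm clear and handed the job in at about 20.6 s.

**Last checks:** in the final pictures the book is square. Its corner is within about 2 mm of both fences, and the jaw face is about 1 mm from the fore edge (camera good to about 2 mm). In those views the loose things looked where they began, except the tape measure and part of the wax, which the arm was hiding. Nothing was touching the arm.

**What disagreed or went wrong:**
- **Fingertip position:** with the gripper open, the fingertips stood about 20 mm behind the TCP, not ahead of it as the interface says. I set the pushing height from the pictures instead.
- **Contact on the way out:** while retreating, the wrist force rose to 4.3 N and the tool tilted slightly, apparently against the tall can right of the board, which is not one of the listed things. I backed off at once, and the can did not look moved in the later picture.

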